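Kettle on, shortbread out: tea-time at the hob

ROBOT

A 6-joint arm with a two-finger parallel gripper is mounted at the origin on the work surface. World frame = base frame: x ahead of the robot, y to its left, z up, the work surface at z = 0. Lengths are in m, angles in rad, forces in N, time in s.
With the tool pointing down it reaches from about 0.3 to 0.875 m from the base axis. Payload 6.4 kg.
Tool frame: the origin (TCP) lies between the finger pads; the fingertips stand 25 mm ahead of it and the grasp point (between the pads) lies 6 mm ahead of it; z points along the fingers, y is the line along which they close (so a half turn about z gives the same grasp; the last joint's range is limited). The gripper opens to 85 mm and grips with 20 to 120 N. Pads are 22 mm wide; open, the fingers measure 114 mm over their backs; the gripper's body (76 mm by 85 mm) begins 54 mm behind the grasp point. The pads swing forward as they close: fully open they stand 13 mm farther back than shut.
Start: joints at [1.03, 0.181, 1.607, -0, 1.354, -0.206], TCP at [0.189, 0.543, 0.224] pointing down, gripper open.
Joint ranges: [-2.99, 2.99], [-0.89, 2.07], [0.3, 2.58], [-1.14, 4.28], [0, 2.63], [-3.12, 3.12]. Speed limits (rad/s): [2.57, 2.57, 3.01, 3.14, 3.14, 3.14].

INTERFACE

Orientations are given as a unit quaternion [w, x, y, z].
In Python, from bench import ctrl gives the robot as it stands.
- The arm moves only by the tool servo_tool, never from a script. Its argument "series" is text: rows parted by semicolons, each of 7 numbers parted by spaces: the gripper command: -1 is fully open, 1 is shut, values between are in proportion, then the shift along the tool's x, y, z in m, then the turn, a rotation vector about the tool's x, y, z in degrees. A call has 1 to 12 rows; each row is the pose to reach, as a shift and turn from the pose commanded when the call began, along the tool's axes at that moment; what a row does not reach only later rows make up. A row lasts 1/12 s, in which the tool goes at most 41.7 mm and 7.16 degrees, less where a joint would pass 70% of its speed; a pose out of reach is approached as far as the arm can. A call with a gripper value outside its range is refused whole. The fingers move at their own pace and stop on an object; the grip force is fixed at half the most. Time passes only in rows, so rows that repeat a pose let the fingers close. It gives the time, the measured TCP pose, the force, the opening and the grip force at its end, in the units of the state.
- ctrl.get_obs(): the state, without advancing time (a new reading comes with each control period).
- ctrl.camera(name): name is "scene" or "side" or "wrist"; returns a dict with "img" (384x512x3 uint8, red, green, blue), "z_map" (384x512 float32, m along the optical axis (not along the pixel's ray), 0 where there is no reading), "fovy" (degrees; the focal length in pixels is half the picture's height over the tangent of half this angle, whatever the lens; pixels are square), "cx", "cy" (the principal point, pixels), "extrinsics" (4x4, takes a point from camera to world coordinates); the wrist camera has in their place "T_tool_cam" (4x4, takes a point from camera to tool coordinates, whose origin is the TCP and whose axes are the flange's). Camera axes: x right, y down, z forward; pixel columns grow to the right and rows downward; lengths in m; the calibration is good to about 2 mm. A picture is of the moment at which its call begins: read the wrist's pose just before it.
- ctrl.hand_in(): hands the job in; it is judged then, once.
The state is a dict: "time_s": time; "q": joint angles; "dq": joint speeds; "joint_efforts": joint torques, N m; "eef_pos": TCP position; "eef_rot": TCP orientation; "wrist_force": force on the tool from outside, world axes, zero at the start; "torque": the same for the moment, N m; "opening": opening from 0.0 (shut) to 1.0 (fully open); "grasp_force": force on a finger pad.
Only numpy, scipy, OpenCV 4.12 (cv2) and the standard library are available. Lean on these libraries where they do the work, as an engineer would, in place of code of your own. Each camera call takes 0.05 s, during which the arm holds its last target. There are 200 camera calls.

TASK

Get tea ready: slide the kettle along the glass, never lifting it, onto the glowing red heat ring and let go; then open the sliding lid of the biscuit box and build all its shortbread fingers into a crosswise tower on the serving board, the first two right on the pale stripes, then two to a layer, each layer across the one below and flush with its ends (an odd last one lies alone over one end). Only when the tower stands, slide the kettle, again without lifting, off the heat onto the white rest ring; also slide the lid of the empty box fully home again. Both times the kettle must stand centred on its ring, and the mug and the cake tin stay where they are.

Things in the scene. Friction and masses are not known exactly. Their poses are not given: they have to be found in the camera images.
- hob: black glass hob, a fixed slab 330 (x) by 430 (y) by 8 mm with a thin steel rim; origin at the centre of its underside, so its glass top is 8 mm above the origin. It lies flat on the worktop (z = 0).
- heat_zone: heat ring on the hob glass: glowing red concentric rings, outer diameter 176 mm, flush; origin at its centre on the glass. The three rings do not overlap (centres at least 177 mm apart) and swap places from start to start.
- rest_zone: rest ring on the hob glass: a white ring of outer diameter 176 mm with a white dot in the middle, flush; origin at its centre on the glass.
- spare_zone: spare ring on the hob glass: a thin dark grey ring of diameter 176 mm, flush; the kettle starts on it; origin at its centre on the glass.
- kettle: low wide steel stove kettle, 0.45 to 0.75 kg, base 160 mm across, body 52 mm high; origin at the centre of its underside. A straight black handle bar runs along its x axis over the kettle axis: 112 mm long, 18 mm wide (y), 16 mm high, its middle 86 mm above the origin, 26 mm free under it, a thin post 50 mm either side of the middle. The spout points to its +x, 105 mm from the axis.
- biscuit_box: fixed pale teal box, outside 112 (x) by 258 (y) by 44 mm high, walls and floor 6 mm; origin at the centre of its underside. The biscuits lie on its floor in one row along its y, each about along its x, at places 44 mm apart about the centre. A thin rail frame for the opened lid reaches 166 mm to its +x.
- lid (a joint): how far the flat cream lid has slid open, m: 0 = fully home over the box, 0.105 = fully open. The lid slides along the +x axis of the box to open; it is 110 by 256 by 6 mm, its underside 45.5 mm above the worktop; slight friction (about 2 N), it stays where it is left.
- lid_grip (a point): grip point of the lid: on the middle of its dark upright grip bar, which is 16 mm thick along the box x, 70 mm long along the box y, and reaches from the lid top (51.5 mm) to 79.5 mm above the worktop; this point is 69.5 mm above the worktop.
- board: dark wooden serving board, 130 by 130 by 12 mm, fixed; origin at the centre of its underside. On its top two pale inlaid stripes, flush, each 80 mm along x by 18 mm, their middles at y = -31 and +31 mm, mark where the first two biscuits lie; its outer edges are parallel to them.
- place1 (a point): point of the board (nothing to see there): the middle of a biscuit lying in layer 1 of the finished tower, 21 mm above the worktop; in the middle of a stripe and 9 mm above it; the biscuit lies along board x.
- place2 (a point): point of the board (nothing to see there): the middle of a biscuit lying in layer 1 of the finished tower, 21 mm above the worktop; in the middle of a stripe and 9 mm above it; the biscuit lies along board x.
- place3 (a point): point of the board (nothing to see there): the middle of a biscuit lying in layer 2 of the finished tower, 39 mm above the worktop; the biscuit lies along board y.
- place4 (a point): point of the board (nothing to see there): the middle of a biscuit lying in layer 2 of the finished tower, 39 mm above the worktop; the biscuit lies along board y.
- place5 (a point): point of the board (nothing to see there): the middle of a biscuit lying in layer 3 of the finished tower, 57 mm above the worktop; the biscuit lies along board x; an odd fifth biscuit may take place5 or place6.
- place6 (a point): point of the board (nothing to see there): the middle of a biscuit lying in layer 3 of the finished tower, 57 mm above the worktop; the biscuit lies along board x; an odd fifth biscuit may take place5 or place6.
- biscuit1: shortbread finger, straw-coloured bar 80 (x) by 18 (y) by 18 (z) mm with prick marks, 30 g; origin at its middle, x along its length. None if this one is absent.
- biscuit2: shortbread finger, straw-coloured bar 80 (x) by 18 (y) by 18 (z) mm with prick marks, 30 g; origin at its middle, x along its length. None if this one is absent.
- biscuit3: shortbread finger, straw-coloured bar 80 (x) by 18 (y) by 18 (z) mm with prick marks, 30 g; origin at its middle, x along its length. None if this one is absent.
- biscuit4: shortbread finger, straw-coloured bar 80 (x) by 18 (y) by 18 (z) mm with prick marks, 30 g; origin at its middle, x along its length. None if this one is absent.
- biscuit5: shortbread finger, straw-coloured bar 80 (x) by 18 (y) by 18 (z) mm with prick marks, 30 g; origin at its middle, x along its length. None if this one is absent.
- mug: blue mug, 80 mm across, 90 mm high; bystander; origin at the centre of its underside
- cake_tin: round pale blue tin with a red lid, 128 mm across, 76 mm high; bystander; origin at the centre of its underside
Things that resemble listed ones, but are neither listed nor needed, are in the scene too. What is shaped like the kettle but orange is not meant. Several things have the shape of the board; the one meant has the colours described above.

How it is judged:
By the outcome, as a careful person would: the job done as asked, in the order asked, and still so for the second after the job is handed in, with the robot touching nothing.
Of biscuit1, biscuit2, biscuit3, biscuit4, biscuit5 only 3 to 5 are there at a start; the rules pass over those that are not, and their reading is None.
At some moment in a run one of kettle may be knocked a few centimetres aside while the robot is not near it.
Once in a run the grip may slacken for a moment while it holds something.
It also fails if it takes over 210 s, if anything falls off the work surface, if the arm or the gripper's body presses on something with over 40 N, if the wrist force passes 120 N, or if a joint passes its speed limit or range.

## Working session

There is one attempt and no reset: what is moved stays moved. The work goes in short steps, Python scripts to look and compute and a tool call to move; the robot and the scene stay as the last step left them, time stands still between calls to the robot, and variables do not carry over. Pictures are saved under pics/ and viewed, at most 14 in all, crops included, and the job is handed in when it is done.

Besides the shell and the picture viewer there is one more tool, called after ">>>" in YAML: its name, and indented under it one key for each argument. servo_tool: Moves the arm, as the interface text tells. Its arguments: {"type":"object","properties":{"series":{"type":"string"}},"required":["series"]}

```bash
ls; mkdir -p pics; cat > h.py <<'E'
import numpy as np, cv2
from bench import ctrl
from scipy.spatial.transform import Rotation as R
def tool():
    o=ctrl.get_obs(); T=np.eye(4); q=o["eef_rot"]; T[:3,:3]=R.from_quat([q[1],q[2],q[3],q[0]]).as_matrix(); T[:3,3]=o["eef_pos"]; return T,o
def cam(n):
    T,o=tool(); c=ctrl.camera(n); c["E"]=np.array(c["extrinsics"]) if n!="wrist" else T@np.array(c["T_tool_cam"])
    c["f"]=192/np.tan(np.radians(c["fovy"])/2); return c
def onplane(c,uv,z):
    uv=np.atleast_2d(uv).astype(float); d=np.c_[(uv[:,0]-c["cx"])/c["f"],(uv[:,1]-c["cy"])/c["f"],np.ones(len(uv))]@c["E"][:3,:3].T
    o=c["E"][:3,3]; return o+d*((z-o[2])/d[:,2])[:,None]
def proj(c,P):
    P=np.atleast_2d(P); p=(P-c["E"][:3,3])@c["E"][:3,:3]; return np.c_[p[:,0]/p[:,2]*c["f"]+c["cx"],p[:,1]/p[:,2]*c["f"]+c["cy"]]
def cloud(c):
    v,u=np.mgrid[:384,:512]; z=c["z_map"]; P=np.stack([(u-c["cx"])/c["f"]*z,(v-c["cy"])/c["f"]*z,z],-1)
    return P@c["E"][:3,:3].T+c["E"][:3,3]
def save(c,name,box=None,k=1):
    im=c["img"][...,::-1]
    if box: im=im[box[1]:box[3],box[0]:box[2]]
    cv2.imwrite("pics/"+name,cv2.resize(im,None,fx=k,fy=k,interpolation=cv2.INTER_CUBIC))
E
python3 - <<'E'
from h import *
for n in("scene","side"):
    c=cam(n); save(c,n+"0.png",k=1.5); print(n,c["fovy"],c["cx"],c["cy"],np.round(c["E"],3).tolist(),(c["z_map"]>0).mean())
T,o=tool(); print(np.round(T,3).tolist(),o)
c=cam("wrist");print(np.round(c["T_tool_cam"],3).tolist(),c["fovy"])
E
```

```text
pics
scene 56.78833046116352 259.7315344778565 191.94295450287942 [[0.311, 0.833, -0.457, 0.903], [0.95, -0.276, 0.143, -0.128], [-0.007, -0.479, -0.878, 0.849], [0.0, 0.0, 0.0, 1.0]] 0.9957478841145834
side 48.920753557970365 247.77316045645898 186.57038082059432 [[-0.979, -0.159, 0.126, 0.371], [-0.203, 0.781, -0.591, 0.618], [-0.004, -0.604, -0.797, 0.897], [0.0, 0.0, 0.0, 1.0]] 0.9960784912109375
[[-0.944, 0.329, -0.001, 0.189], [0.329, 0.944, -0.001, 0.543], [0.0, -0.002, -1.0, 0.223], [0.0, 0.0, 0.0, 1.0]] {'time_s': 0.1, 'q': array([ 1.02971258e+00,  1.81506530e-01,  1.60789830e+00,  2.04308840e-05,
        1.35382020e+00, -2.06318293e-01]), 'dq': array([ 0.00074623, -0.00269914, -0.00286351, -0.00048145, -0.0002072 ,
        0.00102952]), 'joint_efforts': array([-1.29849377e-03, -4.45870936e+01, -3.52238882e+01, -2.90564076e-04,
        3.99188270e-03,  2.68014526e-05]), 'eef_pos': array([0.188633  , 0.54263703, 0.22315659]), 'eef_rot': array([-3.07245807e-04,  1.66604351e-01,  9.86023491e-01, -7.56214674e-04]), 'wrist_force': array([ 0.53699737, -0.24896889, -0.14371746]), 'torque': array([-0.03709962,  0.00073824,  0.04625847]), 'grasp_force': 0.0, 'opening': 0.9976861906439268}
[[0.0, -0.965, -0.261, 0.067], [1.0, 0.0, 0.001, -0.0], [-0.001, -0.261, 0.965, -0.15], [0.0, 0.0, 0.0, 1.0]] 66.96145241640106
```

View pics/scene0.png

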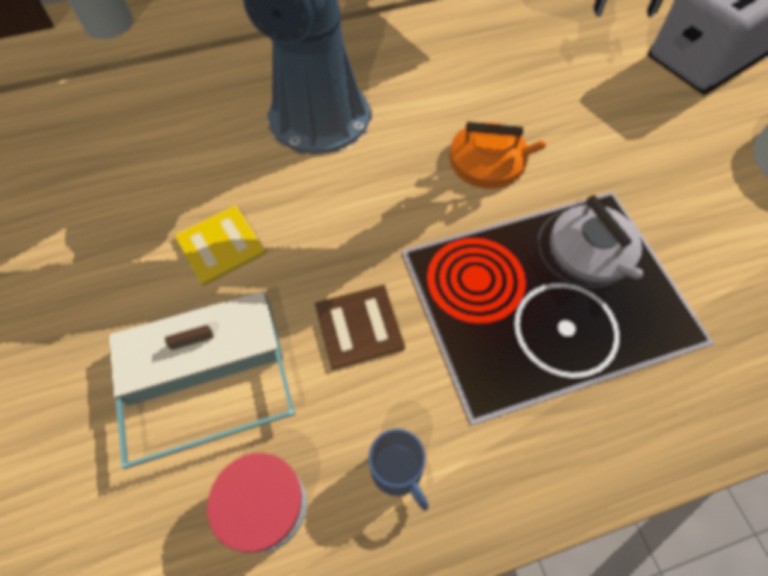

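View pics/side0.png

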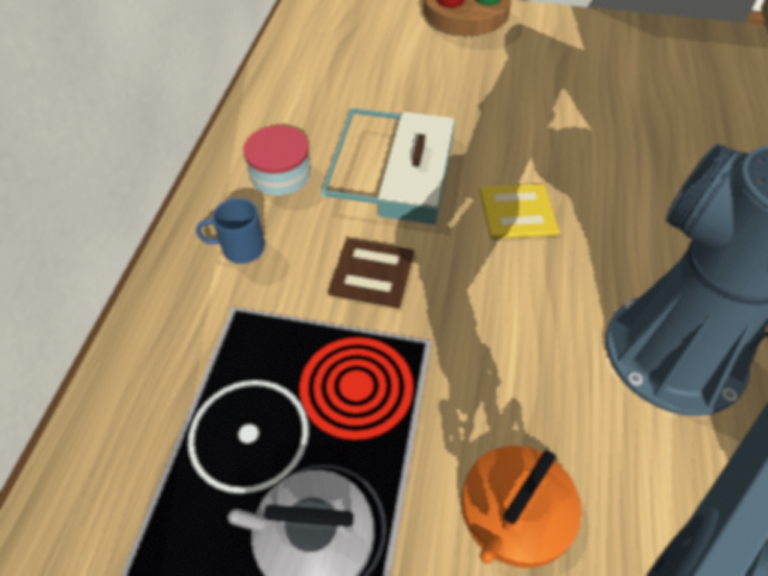

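The scene view shows these candidates, in native pixels:
- **Kettle:** the steel one at (397,160). The orange decoy is at (325,103).
- **Board:** the dark brown one at (240,218). The yellow decoy is at (147,163).
- **Box:** teal with a cream lid at (130,230), grip bar at (126,224).
- **Rings:** red heat ring at (317,186), white rest ring with dot at (378,218).

The mug is at (265,310) and the tin at (171,335). I choose the steel kettle and the dark board.

```bash
cat > m.py <<'E'
from h import *
def big(m,roi=None,k=1):
    m=m.astype(np.uint8)
    if roi: z=np.zeros_like(m); z[roi[1]:roi[3],roi[0]:roi[2]]=1; m=m*z
    n,l,s,c=cv2.connectedComponentsWithStats(m); i=np.argsort(-s[1:,4])[:k]+1
    return [(l==j) for j in i]
def pts(m): v,u=np.nonzero(m); return np.c_[u,v]
def rect(P): # P world pts
    (c,s,a)=cv2.minAreaRect((P[:,:2]*1000).astype(np.float32)); 
    if s[0]<s[1]: s=s[::-1]; a+=90
    return np.round(c,1),np.round(s,1),(a+90)%180-90
E
python3 - <<'E'
from m import *
for n,rois in (("scene",dict(hob=(265,125,480,285),box=(60,190,200,320),board=(205,185,275,250))),("side",dict(hob=(80,200,290,384),box=(205,65,310,150),board=(215,155,280,208)))):
    c=cam(n); h=cv2.cvtColor(c["img"],cv2.COLOR_RGB2HSV); H,S,V=[h[...,i].astype(int) for i in range(3)]
    W=cloud(c); print(n)
    red=((H<8)|(H>172))&(S>150)&(V>120)
    r=big(red,rois["hob"],8); p=np.vstack([pts(x) for x in r]); cc=cv2.minEnclosingCircle((onplane(c,p,.008)[:,:2]*1000).astype(np.float32)); print("heat",cc)
    wh=(S<60)&(V>170)&(W[...,2]<.03); rr=big(wh,rois["hob"],2)
    for x in rr: print("white",cv2.minEnclosingCircle((onplane(c,pts(x),.008)[:,:2]*1000).astype(np.float32)), x.sum())
    x0,y0,x1,y1=rois["hob"]; roi=np.zeros(H.shape,bool); roi[y0:y1,x0:x1]=1
    hd=roi&(V<75)&(W[...,2]>.08)&(W[...,2]<.12)
    hd=big(hd)[0]; print("handle cloud",rect(W[hd]),W[hd].mean(0),hd.sum(), "z",np.percentile(W[hd][:,2],[5,50,95]))
    bd=roi&(W[...,2]>.03)&(W[...,2]<.064); P=W[bd]; print("kettle body circ",cv2.minEnclosingCircle((P[:,:2]*1000).astype(np.float32)),bd.sum())
    # lid
    lid=(S<70)&(V>150); l=big(lid,rois["box"])[0]; print("lid",rect(onplane(c,pts(l),.0515)),np.median(W[l][:,2]))
    x0,y0,x1,y1=rois["box"]; roi=np.zeros(H.shape,bool); roi[y0:y1,x0:x1]=1
    g=roi&(V<120)&(W[...,2]>.066)&(W[...,2]<.09); g=big(g)[0]; print("grip",rect(W[g]),W[g].mean(0),g.sum())
    # stripes
    s=(S<110)&(V>150); 
    for x in big(s,rois["board"],2): print("stripe",rect(onplane(c,pts(x),.012)),x.sum(),np.median(W[x][:,2]))
    x0,y0,x1,y1=rois["board"]; roi=np.zeros(H.shape,bool); roi[y0-10:y1+10,x0-10:x1+10]=1
    b=roi&(W[...,2]>.008)&(W[...,2]<.016); print("board",rect(W[big(b)[0]]))
E
```

```text
scene
heat ((493.8093566894531, 163.81422424316406), 89.97560119628906)
white ((634.1792602539062, 273.2943420410156), 87.80619812011719) 335
white ((569.19482421875, 496.6798400878906), 113.71309661865234) 81
handle cloud (array([504.2, 393.5]), array([104.6,  18.3]), 5.52130126953125) [0.50478831 0.3900173  0.0991892 ] 258 z [0.09081374 0.10029146 0.10410345]
kettle body circ ((512.5050048828125, 398.66937255859375), 92.33269500732422) 1969
lid (array([ 535., -330.]), array([263.4, 226.6]), -89.9841228313744) 0.051838255410644685
grip (array([ 480.5, -331.6]), array([68.2, 12.5]), 88.96063995361328) [ 0.48257756 -0.33048149  0.07661222] 197
stripe (array([515.2, -95.2]), array([81.9, 20.6]), -1.46942138671875) 232 0.012990506448604333
stripe (array([516.8, -33.2]), array([82.6, 21. ]), -1.3720932006835938) 228 0.012966559906548436
board (array([516.1, -64.6]), array([130.8, 129.4]), -1.638885498046875)
side
heat ((494.21923828125, 166.0299835205078), 89.12828826904297)
white ((634.0318603515625, 275.9444580078125), 87.3729019165039) 422
white ((634.4308471679688, 275.82855224609375), 13.306241989135742) 105
handle cloud (array([500.8, 397.4]), array([108.4,  18.5]), 7.355578422546387) [0.49994065 0.39882843 0.10032601] 593 z [0.09555104 0.10082991 0.10337532]
kettle body circ ((509.4186706542969, 401.5428161621094), 88.47679138183594) 4161
lid (array([ 523.7, -323.2]), array([265.7, 220.3]), -86.29326963424683) 0.05081474775933448
grip (array([ 478.8, -326. ]), array([66.4, 15.5]), -89.79570397734642) [ 0.47817544 -0.32037991  0.07761735] 98
stripe (array([519.4, -59.7]), array([175.6, 175.3]), -78.45309925079346) 1175 -0.000468335192617797
stripe (array([517.3, -31. ]), array([81.3, 20.4]), -2.4115982055664062) 191 0.012003562758736708
board (array([516.8, -60.8]), array([131.7, 130. ]), 88.41653442382812)
```

>>> servo_tool:
  series: "-1 -0.345 -0.036 -0.077 0 0 -19.2;-1 -0.345 -0.036 -0.077 0 0 -19.2;-1 -0.345 -0.036 -0.077 0 0 -19.2;-1 -0.345 -0.036 -0.077 0 0 -19.2;-1 -0.345 -0.036 -0.077 0 0 -19.2;-1 -0.345 -0.036 -0.077 0 0 -19.2;-1 -0.345 -0.036 -0.077 0 0 -19.2;-1 -0.345 -0.036 -0.077 0 0 -19.2;-1 -0.345 -0.036 -0.077 0 0 -19.2;-1 -0.345 -0.036 -0.077 0 0 -19.2;-1 -0.345 -0.036 -0.077 0 0 -19.2;-1 -0.345 -0.036 -0.077 0 0 -19.2"

```text
time_s: 1.25
eef_pos: [0.5023, 0.3958, 0.3003]
eef_rot: [-0.001, -0.0, 1.0, -0.0]
wrist_force: [0.0, -0.1, 0.4]
opening: 1.002
grasp_force: 0.0
```

```bash
cat > kw.py <<'E'
from m import *
import sys
T,o=tool(); print("tcp",o["eef_pos"],"th",np.degrees(np.arctan2(T[1,0],-T[0,0])),"t",o["time_s"],o["wrist_force"])
c=cam("wrist"); h=cv2.cvtColor(c["img"],cv2.COLOR_RGB2HSV).astype(int); W=cloud(c); X=W[...,2]
if len(sys.argv)>1: save(c,sys.argv[1],k=1.3)
hd=(h[...,2]<90)&(X>.08)&(X<.12); hd=big(hd)[0]; p=onplane(c,pts(hd&(X>.096)),.102); print("handle",rect(p),hd.sum(),np.median(W[hd][:,2]),rect(W[hd]))
bd=(X>.035)&(X<.064); print("body",cv2.minEnclosingCircle((W[bd][:,:2]*1000).astype(np.float32)))
red=((h[...,0]<8)|(h[...,0]>172))&(h[...,1]>150)&(h[...,2]>120)&(X<.02); 
if red.sum()>50: print("red",cv2.minEnclosingCircle((onplane(c,pts(red),.008)[:,:2]*1000).astype(np.float32)),red.sum())
wh=(h[...,1]<60)&(h[...,2]>170)&(X<.02)
for w in big(wh,k=3): print("wh",cv2.minEnclosingCircle((onplane(c,pts(w),.008)[:,:2]*1000).astype(np.float32)),w.sum())
E
python3 kw.py w1.png
```

```text
tcp [0.50226118 0.3957983  0.30033389] th -0.006266325766003895 t 1.25 [ 0.00311907 -0.05595405  0.38086097]
handle (array([500. , 396.9]), array([108. ,  17.7]), 7.01434850692749) 1202 0.10166615642717727 (array([500.2, 396.8]), array([108.2,  18. ]), 7.059004783630371)
body ((443.6529846191406, 344.4835205078125), 166.1367645263672)
red ((494.5780334472656, 165.63438415527344), 89.60340881347656) 7924
wh ((563.0903930664062, 281.7731628417969), 277.49334716796875) 3734
wh ((634.7095947265625, 275.52984619140625), 88.84473419189453) 1157
wh ((634.7677612304688, 275.476806640625), 14.80756950378418) 235
```

View pics/w1.png

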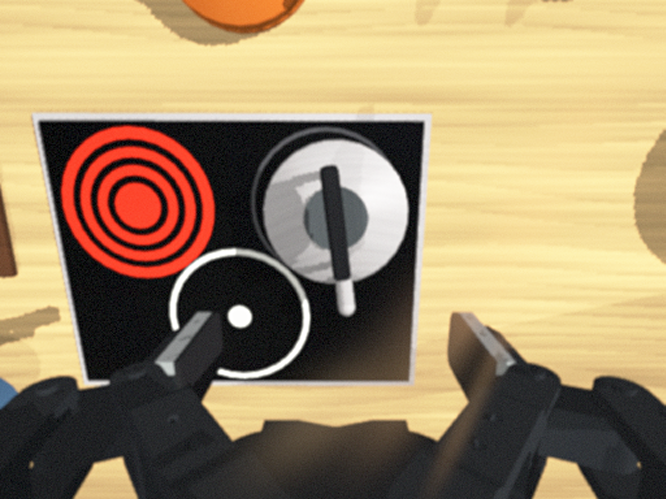

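>>> servo_tool:
  series: "-1 0.002 0.001 0.04 0 0 -7;-1 0.002 0.001 0.08 0 0 -7;-1 0.002 0.001 0.12 0 0 -7;-1 0.002 0.001 0.15 0 0 -7;-1 0.002 0.001 0.175 0 0 -7;-1 0.002 0.001 0.19 0 0 -7;-1 0.002 0.001 0.2 0 0 -7;-1 0.002 0.001 0.2 0 0 -7;-1 0.002 0.001 0.2 0 0 -7;-1 0.002 0.001 0.2 0 0 -7"

```text
time_s: 2.13
eef_pos: [0.5015, 0.3977, 0.1027]
eef_rot: [0.001, -0.062, 0.998, 0.001]
wrist_force: [-0.4, -0.5, -0.5]
opening: 0.998
grasp_force: 0.0
```

>>> servo_tool:
  series: "0.3 0 0 0 0 0 0;0.4 0 0 0 0 0 0;0.5 0 0 0 0 0 0;0.6 0 0 0 0 0 0;0.7 0 0 0 0 0 0;0.8 0 0 0 0 0 0;1 0 0 0 0 0 0;1 0 0 0 0 0 0;1 0 0 0 0 0 0;1 0 0 0 0 0 0"

```text
time_s: 2.97
eef_pos: [0.5009, 0.3967, 0.1009]
eef_rot: [-0.0, -0.061, 0.998, -0.0]
wrist_force: [-0.2, 0.4, 0.3]
opening: -0.002
grasp_force: 0.0
```

```bash
python3 - <<'E'
from m import *
c=cam("side"); cv2.imwrite("pics/s1.png",np.hstack([cv2.resize(c["img"][230:384,60:280,::-1],None,fx=2,fy=2)]))
print(ctrl.get_obs()["opening"])
a=cam("scene"); W=cloud(a); h=cv2.cvtColor(a["img"],cv2.COLOR_RGB2HSV).astype(int)
save(a,"s2.png",(330,90,480,220),3)
E
```

```text
6.0219143748088005e-05
```

View pics/s1.png

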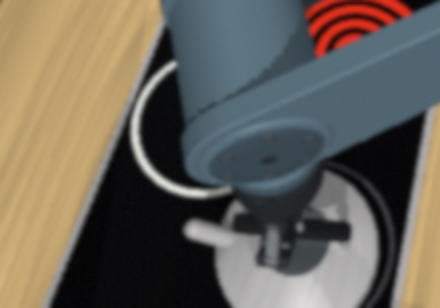

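```bash
cat > kp.py <<'E'
from m import *
for n,r in (("scene",(265,100,480,285)),("side",(60,200,290,384))):
    c=cam(n); W=cloud(c); X=W[...,2]; x0,y0,x1,y1=r; roi=np.zeros(X.shape,bool); roi[y0:y1,x0:x1]=1
    b=big(roi&(X>.03)&(X<.064)&(W[...,0]>.36)&(W[...,0]<.75)&(W[...,1]>.05))[0]; P=W[b]; 
    h=cv2.cvtColor(c["img"],cv2.COLOR_RGB2HSV).astype(int)
    # body top edge circle: points z 0.058..0.062 robust fit with R known
    hd=roi&(h[...,2]<75)&(X>.085)&(X<.11)&(W[...,0]>.36)&(W[...,0]<.75)&(W[...,1]>.05)
    if hd.sum()>20:
        hd=big(hd)[0]; print(n,"handle",rect(W[hd]),hd.sum())
    print("  body bbox",P.min(0).round(3),P.max(0).round(3),b.sum())
E
python3 kp.py
```

```text
scene handle (array([504. , 394.5]), array([103.8,  20.4]), 8.652970314025879) 252
  body bbox [0.421 0.314 0.03 ] [0.602 0.474 0.064] 1943
side handle (array([470.7, 394.1]), array([47.9, 18.1]), 5.990156173706055) 248
  body bbox [0.422 0.319 0.031] [0.597 0.464 0.064] 3135
```

View pics/s2.png

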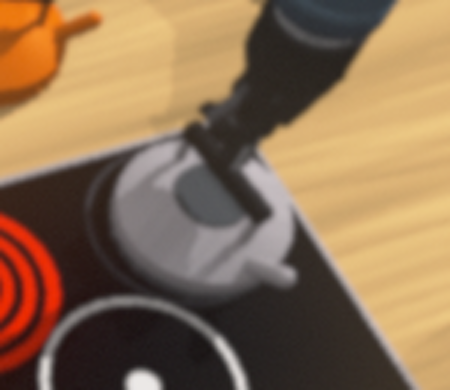

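```bash
python3 - <<'E'
from m import *
T,o=tool(); print(o)
c=cam("wrist"); save(c,"w2.png",k=1.2)
E
```

```text
{'time_s': 3.1667, 'q': array([ 4.84447753e-01,  4.46041359e-01,  1.53031517e+00, -5.88279470e-05,
        1.16527306e+00, -1.20885736e+00]), 'dq': array([ 0.00061398,  0.00137034,  0.0016539 , -0.00063358, -0.00159416,
       -0.0002669 ]), 'joint_efforts': array([-1.15235212e-03, -5.42343378e+01, -3.18942368e+01, -3.31353740e-04,
        1.03496586e-03,  9.54974041e-06]), 'eef_pos': array([0.50093549, 0.39672856, 0.10097545]), 'eef_rot': array([-5.73874903e-06, -6.12276768e-02,  9.98123825e-01, -3.22280128e-05]), 'wrist_force': array([ 0.52460364, -0.49614272, -1.03264395]), 'torque': array([0.01754987, 0.02437074, 0.00207392]), 'grasp_force': 0.0, 'opening': -0.003592520115646522}
```

View pics/w2.png

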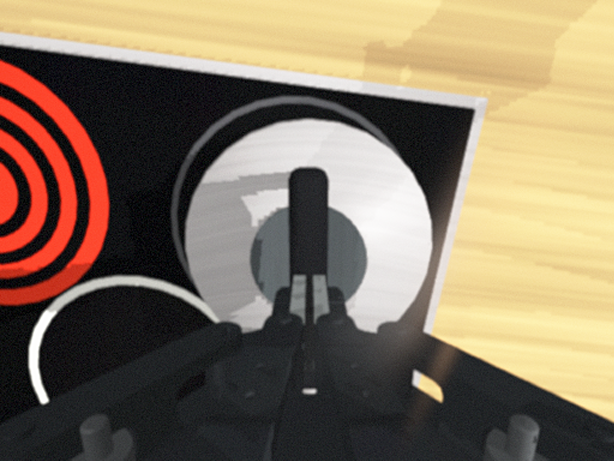

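```bash
python3 - <<'E'
from m import *
c=cam("wrist"); W=cloud(c)
for r in range(130,290,8): print(r,[tuple((W[r,k]*1000).round().astype(int)) for k in (236,248,257,265,277)])
E
```

```text
130 [(np.int64(444), np.int64(375), np.int64(45)), (np.int64(443), np.int64(384), np.int64(47)), (np.int64(443), np.int64(390), np.int64(48)), (np.int64(442), np.int64(395), np.int64(48)), (np.int64(441), np.int64(403), np.int64(47))]
138 [(np.int64(449), np.int64(376), np.int64(50)), (np.int64(448), np.int64(384), np.int64(50)), (np.int64(448), np.int64(390), np.int64(49)), (np.int64(447), np.int64(396), np.int64(50)), (np.int64(446), np.int64(404), np.int64(49))]
146 [(np.int64(455), np.int64(377), np.int64(52)), (np.int64(449), np.int64(386), np.int64(101)), (np.int64(448), np.int64(390), np.int64(101)), (np.int64(448), np.int64(395), np.int64(101)), (np.int64(451), np.int64(405), np.int64(50))]
154 [(np.int64(460), np.int64(378), np.int64(55)), (np.int64(453), np.int64(386), np.int64(102)), (np.int64(452), np.int64(391), np.int64(101)), (np.int64(452), np.int64(395), np.int64(101)), (np.int64(456), np.int64(405), np.int64(57))]
162 [(np.int64(465), np.int64(378), np.int64(57)), (np.int64(457), np.int64(387), np.int64(103)), (np.int64(456), np.int64(391), np.int64(102)), (np.int64
[... 2965 characters left out ...]
, np.int64(388), np.int64(154)), (np.int64(488), np.int64(392), np.int64(152)), (np.int64(491), np.int64(396), np.int64(146)), (np.int64(488), np.int64(398), np.int64(152)), (np.int64(485), np.int64(402), np.int64(155))]
274 [(np.int64(489), np.int64(388), np.int64(158)), (np.int64(488), np.int64(392), np.int64(158)), (np.int64(495), np.int64(396), np.int64(146)), (np.int64(488), np.int64(398), np.int64(158)), (np.int64(487), np.int64(403), np.int64(157))]
282 [(np.int64(489), np.int64(388), np.int64(163)), (np.int64(488), np.int64(392), np.int64(163)), (np.int64(498), np.int64(397), np.int64(147)), (np.int64(489), np.int64(398), np.int64(161)), (np.int64(487), np.int64(402), np.int64(163))]
```

>>> servo_tool:
  series: "1 0 0 -0.02 0 0 0;1 0 0 -0.04 0 0 0;1 0 0 -0.06 0 0 0;1 0 0 -0.06 0 0 0;1 0 0 -0.06 0 0 0"

```text
time_s: 3.68
eef_pos: [0.5018, 0.3972, 0.1624]
eef_rot: [0.001, -0.061, 0.998, 0.001]
wrist_force: [-0.5, -0.1, -0.4]
opening: 0.001
grasp_force: 0.0
```

```bash
python3 - <<'E'
from m import *
T,o=tool(); p=o["eef_pos"]; print(p)
for n in("scene","side"):
    c=cam(n); W=cloud(c); 
    m=(np.hypot(W[...,0]-p[0],W[...,1]-p[1])<.02)&(W[...,2]>.108); z=W[m][:,2]; print(n,m.sum(),np.sort(z)[:15].round(3),W[m][np.argsort(z)[:6]].round(3).tolist())
    u=proj(c,p-[0,0,.025])[0]; print(u)
    save(c,n+"l.png",(int(u[0])-60,int(u[1])-50,int(u[0])+60,int(u[1])+50),4)
a=cv2.imread("pics/scenel.png");b=cv2.imread("pics/sidel.png"); h=min(len(a),len(b)); cv2.imwrite("pics/l.png",cv2.resize(np.hstack([a[:h],b[:h]]),None,fx=.8,fy=.8))
E
```

```text
[0.50181393 0.39720203 0.16240618]
scene 293 [0.172 0.173 0.173 0.174 0.175 0.176 0.177 0.177 0.177 0.178 0.178 0.179
 0.179 0.179 0.179] [[0.494, 0.387, 0.172], [0.508, 0.389, 0.173], [0.509, 0.402, 0.173], [0.511, 0.395, 0.174], [0.51, 0.39, 0.175], [0.51, 0.397, 0.176]]
[412.20067629 136.35556817]
side 997 [0.17  0.171 0.174 0.174 0.174 0.176 0.178 0.179 0.179 0.179 0.179 0.179
 0.18  0.18  0.182] [[0.49, 0.403, 0.17], [0.492, 0.403, 0.171], [0.492, 0.402, 0.174], [0.489, 0.398, 0.174], [0.49, 0.402, 0.174], [0.489, 0.397, 0.176]]
[202.85705777 335.66754701]
```

View pics/l.png

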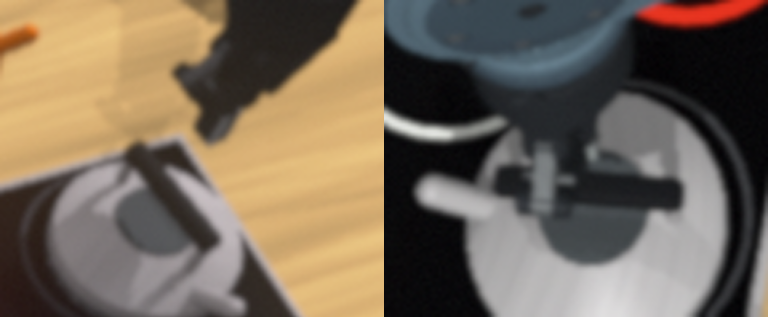

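The picture shows the shut fingertips well above the predicted spot. Depth puts them about 8 mm above the reported TCP instead of 25 mm below it, so the real finger reach is about 33 mm shorter than described. The fingers closed above the handle, and the kettle has not moved. From here I'll go 33 mm lower.

>>> servo_tool:
  series: "-1 0 0 0 0 0 0;-1 0 0 0 0 0 0;-1 0 0 0 0 0 0;-1 0 0 0 0 0 0;-1 0 0 0 0 0 0;-1 0 0 0 0 0 0;-1 0 0 0.02 0 0 0;-1 0 0 0.05 0 0 0;-1 0 0 0.075 0 0 0;-1 0 0 0.09 0 0 0;-1 0 0 0.096 0 0 0;-1 0 0 0.096 0 0 0"

```text
time_s: 4.78
eef_pos: [0.4998, 0.3961, 0.0631]
eef_rot: [-0.002, -0.061, 0.998, -0.001]
wrist_force: [-0.6, -0.1, 0.2]
opening: 1.0
grasp_force: 0.0
```

>>> servo_tool:
  series: "0.3 0 0 0 0 0 0;0.5 0 0 0 0 0 0;0.6 0 0 0 0 0 0;0.8 0 0 0 0 0 0;1 0 0 0 0 0 0;1 0 0 0 0 0 0;1 0 0 0 0 0 0;1 0 0 0 0 0 0"

```text
time_s: 5.45
eef_pos: [0.5015, 0.3968, 0.0659]
eef_rot: [0.001, -0.061, 0.998, 0.0]
wrist_force: [-0.8, -1.2, 4.9]
opening: 0.199
grasp_force: 60.2
```

```bash
python3 -c "
from h import *
o=ctrl.get_obs(); print({k:np.round(o[k],4) for k in('eef_pos','wrist_force','torque','opening','grasp_force','time_s')})"
```

```text
{'eef_pos': array([0.5015, 0.3968, 0.0659]), 'wrist_force': array([-0.76  , -1.2001,  4.9183]), 'torque': array([-0.2915,  0.1931,  0.0028]), 'opening': np.float64(0.1994), 'grasp_force': np.float64(60.1583), 'time_s': np.float64(5.45)}
```

>>> servo_tool:
  series: "1 0.0005 -0.003 0.001 0 0 0;1 0.001 -0.009 0.001 0 0 0;1 0.0025 -0.018 0.001 0 0 0;1 0.004 -0.028 0.001 0 0 0;1 0.006 -0.04 0.001 0 0 0;1 0.0078 -0.052 0.001 0 0 0;1 0.0096 -0.064 0.001 0 0 0;1 0.0114 -0.076 0.001 0 0 0;1 0.013 -0.087 0.001 0 0 0;1 0.0145 -0.096 0.001 0 0 0;1 0.0155 -0.103 0.001 0 0 0;1 0.016 -0.107 0.001 0 0 0"

```text
time_s: 6.45
eef_pos: [0.4998, 0.2899, 0.0659]
eef_rot: [0.002, -0.061, 0.998, 0.002]
wrist_force: [-0.2, 7.0, 6.7]
opening: 0.201
grasp_force: 60.4
```

>>> servo_tool:
  series: "1 0.0005 -0.003 0 0 0 0;1 0.0015 -0.01 0 0 0 0;1 0.003 -0.02 0 0 0 0;1 0.0048 -0.032 0 0 0 0;1 0.0068 -0.045 0 0 0 0;1 0.0088 -0.058 0 0 0 0;1 0.0108 -0.071 0 0 0 0;1 0.0128 -0.084 0 0 0 0;1 0.0146 -0.096 0 0 0 0;1 0.0162 -0.107 0 0 0 0;1 0.0174 -0.115 0 0 0 0;1 0.0181 -0.12 0 0 0 0"

```text
time_s: 7.45
eef_pos: [0.4967, 0.1682, 0.0659]
eef_rot: [0.002, -0.061, 0.998, 0.001]
wrist_force: [0.3, 7.6, 8.3]
opening: 0.202
grasp_force: 60.7
```

>>> servo_tool:
  series: "1 0.0001 -0.0021 0 0 0 0;1 0.0001 -0.0021 0 0 0 0;1 0.0001 -0.0021 0 0 0 0;1 0.0001 -0.0021 0 0 0 0"

```text
time_s: 7.78
eef_pos: [0.4968, 0.166, 0.0659]
eef_rot: [0.002, -0.061, 0.998, 0.001]
wrist_force: [-1.3, 2.5, 10.8]
opening: 0.198
grasp_force: 60.9
```

>>> servo_tool:
  series: "0.4 0 0 0 0 0 0;-1 0 0 0 0 0 0;-1 0 0 0 0 0 0;-1 0 0 0 0 0 0;-1 0 0 0 0 0 0;-1 0 0 -0.02 0 0 0;-1 0 0 -0.06 0 0 0;-1 0 0 -0.1 0 0 0;-1 0 0 -0.14 0 0 0;-1 0 0 -0.18 0 0 7;-1 0 0 -0.2 0 0 7;-1 0 0 -0.2 0 0 7"

```text
time_s: 8.78
eef_pos: [0.498, 0.1655, 0.2703]
eef_rot: [0.005, -0.0, 1.0, 0.001]
wrist_force: [0.3, 0.3, 0.6]
opening: 1.0
grasp_force: 0.0
```

```bash
python3 kw.py; python3 - <<'E'
from m import *
# rail frame and box geometry refined: lid cream & low z
c=cam("scene"); W=cloud(c); h=cv2.cvtColor(c["img"],cv2.COLOR_RGB2HSV).astype(int)
m=(h[...,1]<70)&(h[...,2]>150)&(W[...,2]>.047)&(W[...,2]<.057)&(W[...,1]<-.15); print("lid",rect(W[big(m)[0]]))
m=(h[...,2]<120)&(W[...,2]>.066)&(W[...,2]<.09)&(W[...,1]<-.2); print("grip",rect(W[big(m)[0]]))
E
```

```text
tcp [0.49795579 0.16550586 0.270263  ] th -0.008975304847396736 t 8.7833 [0.31361895 0.28518282 0.62630651]
handle (array([495.5, 166.5]), array([108.7,  17.7]), 6.933215141296387) 1432 0.10156885359377776 (array([496. , 166.5]), array([109.5,  18. ]), 6.9915289878845215)
body ((512.6763305664062, 37.34687042236328), 336.59967041015625)
red ((493.53253173828125, 166.3037567138672), 88.96116638183594) 1103
wh ((545.98681640625, 279.7539978027344), 268.1781311035156) 2981
wh ((634.6400756835938, 275.6394348144531), 88.72589874267578) 1357
wh ((660.7539672851562, 195.280029296875), 153.8740997314453) 828
lid (array([ 478.4, -332.1]), array([256.8, 112. ]), 89.77253723144531)
grip (array([-436.1, -425.9]), array([108.7,  39.7]), 85.5886001586914)
```

>>> servo_tool:
  series: "-1 0.002 -0.03 0 0 0 0;-1 0.004 -0.07 0 0 0 0;-1 0.006 -0.11 0 0 0 0;-1 0.008 -0.15 0 0 0 0;-1 0.01 -0.19 0 0 0 0;-1 0.011 -0.23 0 0 0 0;-1 0.012 -0.27 0 0 0 0;-1 0.013 -0.31 0 0 0 0;-1 0.015 -0.35 0 0 0 0;-1 0.016 -0.39 0 0 0 0;-1 0.018 -0.43 0 0 0 0;-1 0.019 -0.465 0 0 0 0"

```text
time_s: 9.88
eef_pos: [0.4745, -0.3016, 0.2611]
eef_rot: [-0.002, 0.0, 1.0, 0.001]
wrist_force: [0.1, 0.2, 0.2]
opening: 1.002
grasp_force: 0.0
```

>>> servo_tool:
  series: "-1 0 -0.02 0 0 0 0;-1 0 -0.03 0 0 0 0;-1 0 -0.03 0 0 0 0;-1 0 -0.03 0 0 0 0"

```text
time_s: 10.22
eef_pos: [0.4756, -0.3287, 0.2623]
eef_rot: [-0.001, -0.0, 1.0, 0.001]
wrist_force: [0.7, -0.3, -0.5]
opening: 1.002
grasp_force: 0.0
```

```bash
cat > lw.py <<'E'
from m import *
T,o=tool(); print("tcp",o["eef_pos"],"th",np.degrees(np.arctan2(T[1,0],-T[0,0])),"t",o["time_s"])
c=cam("wrist"); W=cloud(c); h=cv2.cvtColor(c["img"],cv2.COLOR_RGB2HSV).astype(int)
X=W[...,2]; up=T[2,3]
m=(h[...,1]<70)&(h[...,2]>140)&(X>.045)&(X<.058); print("lid",rect(onplane(c,pts(big(m)[0]),.0515)))
m=(h[...,2]<120)&(X>.07)&(X<.088)&(W[...,1]<-.2); b=big(m)[0]; print("grip",rect(onplane(c,pts(b),.0795)),np.median(W[b][:,2]),b.sum())
m=(X>.025)&(X<.05)&(h[...,0]>75)&(h[...,0]<105)&(h[...,1]>60); print("teal",rect(W[m]))
E
python3 lw.py
```

```text
tcp [ 0.4756407  -0.32870621  0.262261  ] th -0.005300323461012833 t 10.2167
lid (array([ 477.3, -330.2]), array([255.4, 111.3]), -89.9813800752163)
grip (array([ 477. , -330.6]), array([67.9, 15.5]), 89.98893737792969) 0.07927654762638814 791
teal (array([ 668.7, -253.6]), array([476.9, 104.2]), 66.82682037353516)
```

>>> servo_tool:
  series: "-1 -0.001 -0.002 0.02 0 0 7;-1 -0.001 -0.002 0.04 0 0 14;-1 -0.001 -0.002 0.06 0 0 21;-1 -0.001 -0.002 0.08 0 0 28;-1 -0.001 -0.002 0.1 0 0 35;-1 -0.001 -0.002 0.12 0 0 42;-1 -0.001 -0.002 0.13 0 0 45;-1 -0.001 -0.002 0.13 0 0 45"

```text
time_s: 10.93
eef_pos: [0.4761, -0.3283, 0.1311]
eef_rot: [-0.003, 0.382, 0.924, 0.001]
wrist_force: [-0.8, -0.9, 0.2]
opening: 1.003
grasp_force: 0.0
```

>>> servo_tool:
  series: "-1 0 0 0 0 0 7;-1 0 0 0 0 0 14;-1 0 0 0 0 0 21;-1 0 0 0 0 0 28;-1 0 0 0 0 0 35;-1 0 0 0 0 0 42;-1 0 0 0 0 0 45;-1 0 0 0 0 0 45;-1 0 0 0 0 0 45;-1 0 0 0 0 0 45"

```text
time_s: 11.77
eef_pos: [0.4776, -0.3314, 0.1347]
eef_rot: [0.0, 0.706, 0.709, 0.0]
wrist_force: [-0.4, 0.8, -0.5]
opening: 1.0
grasp_force: 0.0
```

```bash
python3 lw.py
```

```text
tcp [ 0.47758216 -0.3313699   0.13471621] th 89.77279458950379 t 11.7667
lid (array([ 477.6, -330.3]), array([254.3, 110.5]), 89.93106079101562)
grip (array([ 477.9, -329.6]), array([69.6, 15.3]), -89.91800422221422) 0.0792621444451798 1878
teal (array([ 589.5, -330.2]), array([256.5, 108. ]), -89.58411753177643)
```

>>> servo_tool:
  series: "-1 0.001 0 0.02 0 0 0;-1 0.001 0 0.045 0 0 0;-1 0.001 0 0.065 0 0 0;-1 0.001 0 0.08 0 0 0;-1 0.001 0 0.087 0 0 0;-1 0.001 0 0.087 0 0 0;0 0.001 0 0.087 0 0 0;0.5 0.001 0 0.087 0 0 0;1 0.001 0 0.087 0 0 0;1 0.001 0 0.087 0 0 0;1 0.001 0 0.087 0 0 0;1 0.001 0 0.087 0 0 0"

```text
time_s: 12.82
eef_pos: [0.4779, -0.3311, 0.0479]
eef_rot: [0.001, 0.707, 0.707, 0.0]
wrist_force: [-1.2, 2.0, -2.2]
opening: 0.177
grasp_force: 59.0
```

>>> servo_tool:
  series: "1 0 0 0 0 0 0;1 0 0 0 0 0 0;1 0 0 0 0 0 0"

```text
time_s: 13.07
eef_pos: [0.4778, -0.3312, 0.0478]
eef_rot: [0.001, 0.707, 0.707, 0.0]
wrist_force: [1.4, 2.1, 6.1]
opening: 0.173
grasp_force: 60.6
```

>>> servo_tool:
  series: "1 0 0.004 0 0 0 0;1 0 0.012 0 0 0 0;1 0 0.022 0 0 0 0;1 0 0.034 0 0 0 0;1 0 0.046 0 0 0 0;1 0 0.058 0 0 0 0;1 0 0.07 0 0 0 0;1 0 0.082 0 0 0 0;1 0 0.092 0 0 0 0;1 0 0.1 0 0 0 0;1 0 0.104 0 0 0 0;1 0 0.106 0 0 0 0"

```text
time_s: 14.07
eef_pos: [0.5828, -0.331, 0.0479]
eef_rot: [-0.001, 0.707, 0.708, -0.001]
wrist_force: [-12.0, 0.8, 12.8]
opening: 0.178
grasp_force: 61.6
```

>>> servo_tool:
  series: "1 0 0 0 0 0 0;1 0 0 0 0 0 0"

```text
time_s: 14.23
eef_pos: [0.5828, -0.331, 0.0479]
eef_rot: [-0.0, 0.707, 0.707, -0.0]
wrist_force: [-3.7, 1.5, 8.9]
opening: 0.176
grasp_force: 60.9
```

>>> servo_tool:
  series: "0 0 0 0 0 0 0;-1 0 0 0 0 0 0;-1 0 0 0 0 0 0;-1 0 0 0 0 0 0;-1 0 0 -0.03 0 0 0;-1 0 0 -0.07 0 0 0;-1 0 -0.03 -0.11 0 0 -7;-1 0 -0.06 -0.14 0 0 -14;-1 0 -0.09 -0.17 0 0 -21;-1 0 -0.12 -0.19 0 0 -28;-1 0 -0.125 -0.2 0 0 -35;-1 0 -0.125 -0.2 0 0 -35"

```text
time_s: 15.23
eef_pos: [0.4576, -0.3324, 0.2512]
eef_rot: [0.003, 0.46, 0.888, -0.001]
wrist_force: [1.4, 0.4, 0.6]
opening: 1.002
grasp_force: 0.0
```

>>> servo_tool:
  series: "0.3 0 0 0 0 0 -7;0.3 0 0 0 0 0 -14;0.3 0 0 0 0 0 -21;0.3 0 0 0 0 0 -28;0.3 0 0 0 0 0 -35;0.3 0 0 0 0 0 -42;0.3 0 0 0 0 0 -49;0.3 0 0 0 0 0 -55;0.3 0 0 0 0 0 -55;0.3 0 0 0 0 0 -55;0.3 0 0 0 0 0 -55"

```text
time_s: 16.15
eef_pos: [0.4583, -0.3306, 0.2461]
eef_rot: [-0.0, 0.002, 1.0, 0.0]
wrist_force: [-0.3, -0.7, 0.1]
opening: 0.345
grasp_force: 0.0
```

```bash
cat > bw.py <<'E'
from m import *
import sys
T,o=tool(); print("tcp",o["eef_pos"].round(4),"th",np.degrees(np.arctan2(T[1,0],-T[0,0])).round(2),"t",o["time_s"],"op",o["opening"])
c=cam("wrist"); W=cloud(c); h=cv2.cvtColor(c["img"],cv2.COLOR_RGB2HSV).astype(int); X=W[...,2]
if len(sys.argv)>1: save(c,sys.argv[1],k=1.3)
inb=(W[...,0]>.42)&(W[...,0]<.535)&(W[...,1]>-.46)&(W[...,1]<-.20)
m=inb&(X>.017)&(X<.032)
for b in big(m,k=6):
    if b.sum()>60: print("bisc",rect(onplane(c,pts(b),.024)),b.sum(),np.median(W[b][:,2]).round(4),h[b].mean(0).round())
E
python3 bw.py b1.png
```

```text
tcp [ 0.4583 -0.3306  0.2461] th 0.22 t 16.15 op 0.34549117962454895
bisc (array([ 480.5, -330.2]), array([252.1, 100.3]), -89.91886643320322) 1236 0.0246 [ 84.  69. 120.]
bisc (array([ 476.7, -243.7]), array([78.3, 19. ]), -1.1074447631835938) 846 0.024 [ 19. 134. 220.]
bisc (array([ 471.9, -286.2]), array([79.2, 18.4]), -1.454833984375) 842 0.024 [ 19. 131. 222.]
bisc (array([ 476.2, -374. ]), array([78.1, 18.2]), -0.05327606201171875) 823 0.0239 [ 19. 132. 228.]
bisc (array([ 421.1, -289.8]), array([179.5,   0. ]), 89.78880310058594) 143 0.0237 [ 85.  71. 132.]
```

View pics/b1.png

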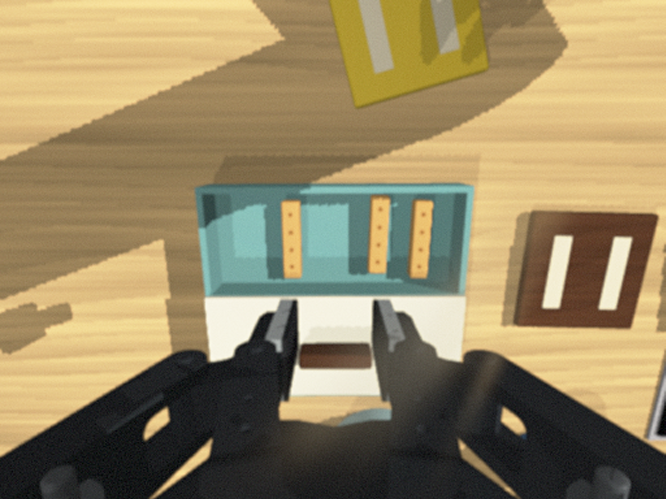

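Three biscuits are in the open box, at native pixels (224,184), (292,181) and (324,184). The dark board is at (452,207). The lid is open and the yellow decoy board is at the top.

>>> servo_tool:
  series: "0.3 -0.004 0.02 0.01 0 0 0.9;0.3 -0.009 0.04 0.03 0 0 0.9;0.3 -0.014 0.06 0.06 0 0 0.9;0.3 -0.018 0.08 0.09 0 0 0.9;0.3 -0.018 0.087 0.12 0 0 0.9;0.3 -0.018 0.087 0.14 0 0 0.9;0.3 -0.018 0.087 0.15 0 0 0.9;0.3 -0.018 0.087 0.15 0 0 0.9;0.3 -0.018 0.087 0.15 0 0 0.9;0.3 -0.018 0.087 0.15 0 0 0.9"

```text
time_s: 17.03
eef_pos: [0.4771, -0.2451, 0.0986]
eef_rot: [0.001, 0.008, 1.0, -0.001]
wrist_force: [-0.1, 0.4, 0.6]
opening: 0.349
grasp_force: 0.0
```

```bash
cat >> bw.py <<'E'
ib=(W[...,0]>.43)&(W[...,0]<.6)&(W[...,1]>-.15)&(W[...,1]<.02)
s=ib&(h[...,1]<110)&(h[...,2]>140)&(X<.02)&(X>.005)
for b in big(s,k=2):
    if b.sum()>60: print("stripe",rect(onplane(c,pts(b),.012)),b.sum())
E
python3 bw.py
```

```text
tcp [ 0.4771 -0.2451  0.0986] th 0.95 t 17.0333 op 0.3491034205822412
bisc (array([ 476.1, -371.8]), array([80. , 21.4]), -0.12743377685546875) 2414 0.0237 [ 19. 134. 214.]
bisc (array([ 522.7, -391.1]), array([163. ,  77.2]), 63.876617431640625) 2385 0.024 [ 87.  75. 115.]
bisc (array([ 476.5, -242.8]), array([79.8, 17.7]), -1.3500823974609375) 2131 0.0239 [ 19. 131. 224.]
bisc (array([ 470.8, -285.1]), array([79. , 18.6]), -1.3940200805664062) 2082 0.0239 [ 19. 133. 226.]
bisc (array([ 527. , -245.6]), array([47.1,  8.5]), 89.10253143310547) 461 0.0249 [ 85.  70. 119.]
bisc (array([ 468.8, -207.3]), array([79.9,  2.7]), 0.21216212213039398) 292 0.0247 [86. 71. 98.]
stripe (array([515.6, -93.1]), array([81.7, 19.7]), -1.5531845092773438) 1943
stripe (array([517.1, -31. ]), array([80.7, 19.7]), -1.3770599365234375) 1600
```

>>> servo_tool:
  series: "0.3 0.0005 0.002 0.02 0 0 0.3;0.3 0.0005 0.002 0.045 0 0 0.3;0.3 0.0005 0.002 0.065 0 0 0.3;0.3 0.0005 0.002 0.08 0 0 0.3;0.3 0.0005 0.002 0.09 0 0 0.3;0.3 0.0005 0.002 0.095 0 0 0.3;0.3 0.0005 0.002 0.098 0 0 0.3;0.3 0.0005 0.002 0.098 0 0 0.3;0.5 0.0005 0.002 0.098 0 0 0.3;0.8 0.0005 0.002 0.098 0 0 0.3;1 0.0005 0.002 0.098 0 0 0.3;1 0.0005 0.002 0.098 0 0 0.3"

```text
time_s: 18.08
eef_pos: [0.4765, -0.2426, 0.0002]
eef_rot: [0.001, 0.01, 1.0, -0.001]
wrist_force: [-0.4, 0.4, 6.6]
opening: 0.19
grasp_force: 60.5
```

>>> servo_tool:
  series: "1 0 0 0 0 0 0;1 0 0 0 0 0 0;1 0 0 0 0 0 0"

```text
time_s: 18.33
eef_pos: [0.4766, -0.2426, 0.0003]
eef_rot: [0.001, 0.01, 1.0, -0.001]
wrist_force: [-0.9, 0.6, 6.2]
opening: 0.192
grasp_force: 60.5
```

>>> servo_tool:
  series: "1 0 0 -0.02 0 0 0;1 0 0 -0.05 0 0 0;1 0 0 -0.08 0 0 0;1 -0.005 0.02 -0.09 0 0 0;1 -0.012 0.05 -0.09 0 0 0;1 -0.02 0.08 -0.09 0 0 0.3;1 -0.027 0.11 -0.09 0 0 0.3;1 -0.032 0.135 -0.09 0 0 0.3;1 -0.0357 0.147 -0.09 0 0 0.3;1 -0.0357 0.1503 -0.09 0 0 0.3;1 -0.0357 0.1503 -0.09 0 0 0.3;1 -0.0357 0.1503 -0.09 0 0 0.3"

```text
time_s: 19.33
eef_pos: [0.5144, -0.0931, 0.089]
eef_rot: [0.0, 0.013, 1.0, -0.0]
wrist_force: [0.3, 0.3, -0.5]
opening: 0.199
grasp_force: 59.7
```

```bash
cat > pw.py <<'E'
from m import *
import sys
T,o=tool(); print("tcp",o["eef_pos"].round(4),"th",np.degrees(np.arctan2(T[1,0],-T[0,0])).round(2),"t",o["time_s"],"op",o["opening"],o["grasp_force"])
c=cam("wrist"); W=cloud(c); h=cv2.cvtColor(c["img"],cv2.COLOR_RGB2HSV).astype(int); X=W[...,2]
if len(sys.argv)>1: save(c,sys.argv[1],k=1.3)
ib=(W[...,0]>.43)&(W[...,0]<.6)&(W[...,1]>-.15)&(W[...,1]<.02)
s=ib&(h[...,1]<110)&(h[...,2]>140)&(X<.02)&(X>.005)
for b in big(s,k=2):
    if b.sum()>60: print("stripe",rect(onplane(c,pts(b),.012)),b.sum())
bi=(np.abs(h[...,0]-19)<6)&(h[...,1]>100)&(h[...,2]>150)&ib&(X>.02)
for b in big(bi,k=3):
    if b.sum()>60: z=np.median(W[b][:,2]); print("bisc",rect(onplane(c,pts(b),z)),z,b.sum())
E
python3 pw.py
```

```text
tcp [ 0.5144 -0.0931  0.089 ] th 1.48 t 19.3333 op 0.19875702545260235 59.681448340415955
stripe (array([517.1, -31.4]), array([81.6, 19.8]), -1.3278579711914062) 2332
stripe (array([483.1, -92.4]), array([19.1, 16.6]), 88.53760528564453) 542
bisc (array([511.6, -93.2]), array([78.8, 18.6]), -1.4807968139648438) 0.11270915739880649 4835
```

>>> servo_tool:
  series: "1 -0.0036 0.0003 0.02 0 0 0;1 -0.0036 0.0003 0.04 0 0 0;1 -0.0036 0.0003 0.055 0 0 0;1 -0.0036 0.0003 0.067 0 0 0;1 -0.0036 0.0003 0.075 0 0 0;1 -0.0036 0.0003 0.079 0 0 0;1 -0.0036 0.0003 0.081 0 0 0;1 -0.0036 0.0003 0.082 0 0 0;1 -0.0036 0.0003 0.082 0 0 0;1 -0.0036 0.0003 0.082 0 0 0"

```text
time_s: 20.22
eef_pos: [0.5186, -0.0923, 0.0077]
eef_rot: [0.001, 0.013, 1.0, -0.0]
wrist_force: [-0.4, 0.3, -0.2]
opening: 0.192
grasp_force: 59.7
```

>>> servo_tool:
  series: "0.5 0 0 0 0 0 0;0.4 0 0 0 0 0 0;0.3 0 0 0 0 0 0;0.3 0 0 0 0 0 0;0.3 0 0 0 0 0 0;0.3 0 0 -0.02 0 0 0;0.3 0 0 -0.05 0 0 0;0.3 0 0 -0.08 0 0 0;0.3 0 0 -0.11 0 0 0;0.3 0 0 -0.12 0 0 0;0.3 0 0 -0.12 0 0 0;0.3 0 0 -0.12 0 0 0"

```text
time_s: 21.22
eef_pos: [0.518, -0.0921, 0.1268]
eef_rot: [0.0, 0.013, 1.0, -0.0]
wrist_force: [-0.2, 0.6, -0.0]
opening: 0.352
grasp_force: 0.0
```

```bash
python3 pw.py; python3 kp.py
```

```text
tcp [ 0.518  -0.0921  0.1268] th 1.48 t 21.2167 op 0.3519043420952169 0.0
stripe (array([516.9, -31.3]), array([81. , 19.9]), -1.4215087890625) 1791
stripe (array([482.1, -92.5]), array([19. , 14.5]), 88.5348129272461) 159
bisc (array([518.4, -92. ]), array([80.4, 17.4]), -0.96527099609375) 0.02997243928969938 1784
scene handle (array([500.2, 163.4]), array([103.4,  16.4]), 7.091407775878906) 228
  body bbox [0.416 0.085 0.03 ] [0.59  0.243 0.064] 2185
side handle (array([497.2, 168.3]), array([107.7,  18.6]), 5.979768753051758) 414
  body bbox [0.417 0.088 0.03 ] [0.592 0.247 0.064] 2988
```

>>> servo_tool:
  series: "0.3 0 0 0.03 0 0 0;0.3 0 0 0.06 0 0 0;0.3 0 0 0.09 0 0 0;0.3 0 0 0.11 0 0 0;0.3 0 0 0.118 0 0 0;0.3 0 0 0.118 0 0 0;0.6 0 0 0.118 0 0 0;1 0 0 0.118 0 0 0;1 0 0 0.118 0 0 0;1 0 0 0.118 0 0 0;1 0.0015 -0.0006 0.1175 0 0 0.2;1 0.0029 -0.0013 0.1175 0 0 0.2"

```text
time_s: 22.37
eef_pos: [0.5153, -0.0934, 0.0099]
eef_rot: [0.0, 0.015, 1.0, -0.0]
wrist_force: [-0.8, -0.1, -0.2]
opening: 0.193
grasp_force: 61.3
```

>>> servo_tool:
  series: "1 0 0 0 0 0 0;1 0 0 0 0 0 0;0.4 0 0 0 0 0 0;0.3 0 0 0 0 0 0;0.3 0 0 0 0 0 0;0.3 0 0 -0.02 0 0 0;0.3 0 0 -0.05 0 0 0;0.3 0 0 -0.08 0 0 0;0.3 0 0 -0.11 0 0 0;0.3 0 0 -0.12 0 0 0;0.3 0 0 -0.12 0 0 0;0.3 0 0 -0.12 0 0 0"

```text
time_s: 23.37
eef_pos: [0.5151, -0.0933, 0.1293]
eef_rot: [0.0, 0.015, 1.0, -0.0]
wrist_force: [-1.0, 0.4, -0.1]
opening: 0.352
grasp_force: 0.0
```

```bash
python3 pw.py p1.png
```

```text
tcp [ 0.5151 -0.0933  0.1293] th 1.68 t 23.3667 op 0.3524500997859314 0.0
stripe (array([517.3, -31.4]), array([81.2, 19.9]), -1.4568939208984375) 1749
stripe (array([476.4, -92.7]), array([19.3,  4.5]), -85.980384349823) 88
bisc (array([516.1, -92.9]), array([79.2, 17.6]), -1.669830322265625) 0.029952001443784917 1734
```

View pics/p1.png

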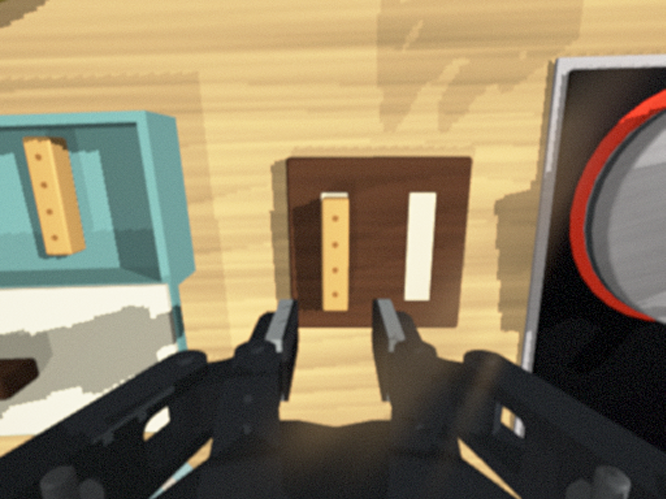

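>>> servo_tool:
  series: "0.3 0.004 -0.02 0 0 0 0;0.3 0.01 -0.05 0 0 0 0;0.3 0.016 -0.08 0 0 0 0;0.3 0.023 -0.115 0 0 0 0;0.3 0.03 -0.15 0.01 0 0 0;0.3 0.036 -0.18 0.02 0 0 0;0.3 0.0389 -0.193 0.03 0 0 0;0.3 0.0389 -0.193 0.03 0 0 0;0.3 0.0389 -0.193 0.03 0 0 0;0.3 0.0389 -0.193 0.03 0 0 0"

```text
time_s: 24.25
eef_pos: [0.4702, -0.2835, 0.0984]
eef_rot: [-0.001, 0.014, 1.0, 0.001]
wrist_force: [0.6, 0.5, 0.3]
opening: 0.349
grasp_force: 0.0
```

```bash
python3 bw.py|grep -v '\[8'
```

```text
tcp [ 0.4702 -0.2835  0.0984] th 1.66 t 24.25 op 0.3493763390709923
bisc (array([ 480.9, -405.3]), array([110.8, 102.4]), -89.97209959477186) 2473 0.0246 [ 87.  75. 106.]
bisc (array([ 475.8, -372.7]), array([79.7, 20. ]), -0.14990234375) 2258 0.0237 [ 19. 132. 216.]
bisc (array([ 471.1, -285.9]), array([79.1, 17.8]), -1.4058303833007812) 2063 0.0239 [ 20. 130. 229.]
bisc (array([ 480.4, -215.6]), array([102.4,  22.4]), -0.06659698486328125) 845 0.0246 [ 81.  55. 104.]
bisc (array([ 527.4, -284.7]), array([49.1,  9.2]), -89.85152068734169) 488 0.0247 [ 84.  68. 129.]
bisc (array([ 421. , -306.2]), array([211.4,   1.3]), -89.9108976945281) 413 0.0247 [ 86.  76. 119.]
stripe (array([491.6, -92.2]), array([33.7, 18.9]), 0.45024123787879944) 151
```

>>> servo_tool:
  series: "0.3 -0.0009 -0.0022 0.02 0 0 0;0.3 -0.0009 -0.0022 0.045 0 0 0;0.3 -0.0009 -0.0022 0.065 0 0 0;0.3 -0.0009 -0.0022 0.08 0 0 0;0.3 -0.0009 -0.0022 0.09 0 0 0;0.3 -0.0009 -0.0022 0.095 0 0 0;0.3 -0.0009 -0.0022 0.098 0 0 0;0.3 -0.0009 -0.0022 0.098 0 0 0;0.5 -0.0009 -0.0022 0.098 0 0 0;0.8 -0.0009 -0.0022 0.098 0 0 0;1 -0.0009 -0.0022 0.098 0 0 0;1 -0.0009 -0.0022 0.098 0 0 0"

```text
time_s: 25.3
eef_pos: [0.4722, -0.288, 0.0027]
eef_rot: [0.001, 0.015, 1.0, -0.001]
wrist_force: [-0.0, 0.8, 5.5]
opening: 0.191
grasp_force: 60.7
```

>>> servo_tool:
  series: "1 0 0 0 0 0 0;1 0 0 0 0 0 0;1 0 0 0 0 0 0;1 0 0 -0.02 0 0 0;1 0 0 -0.05 0 0 0;1 0 0 -0.08 0 0 0;1 0 0 -0.09 0 0 0;1 0 0 -0.09 0 0 0"

```text
time_s: 25.97
eef_pos: [0.4732, -0.2891, 0.0949]
eef_rot: [0.002, 0.015, 1.0, -0.002]
wrist_force: [0.4, -0.7, -1.6]
opening: 0.193
grasp_force: 59.9
```

>>> servo_tool:
  series: "1 -0.003 0.02 0 0 0 0;1 -0.007 0.05 0 0 0 0;1 -0.012 0.085 0 0 0 0;1 -0.017 0.12 0 0 0 0;1 -0.022 0.155 0 0 0 0;1 -0.027 0.19 0 0 0 0;1 -0.032 0.22 0 0 0 0;1 -0.035 0.243 0 0 0 0;1 -0.0377 0.257 0 0 0 0;1 -0.0377 0.259 0 0 0 0;1 -0.0377 0.259 0 0 0 0;1 -0.0377 0.259 0 0 0 0"

```text
time_s: 26.97
eef_pos: [0.5159, -0.0298, 0.0904]
eef_rot: [-0.001, 0.015, 1.0, 0.0]
wrist_force: [0.6, -0.4, -0.7]
opening: 0.193
grasp_force: 59.9
```

```bash
python3 pw.py
```

```text
tcp [ 0.5159 -0.0298  0.0904] th 1.68 t 26.9667 op 0.19285245521172303 59.85553443431854
stripe (array([483.4, -30.5]), array([19.1, 14.3]), 88.33679962158203) 472
stripe (array([476.5, -92.4]), array([19.1,  3.9]), 88.33806610107422) 126
bisc (array([513.7, -29.8]), array([81.8, 18.8]), -0.7446823120117188) 0.1116469573625451 5353
bisc (array([516. , -91.4]), array([79.9, 20. ]), -1.6840744018554688) 0.029782920155015727 2528
```

>>> servo_tool:
  series: "1 -0.0017 -0.0012 0.02 0 0 0;1 -0.0017 -0.0012 0.04 0 0 0;1 -0.0017 -0.0012 0.055 0 0 0;1 -0.0017 -0.0012 0.067 0 0 0;1 -0.0017 -0.0012 0.075 0 0 0;1 -0.0017 -0.0012 0.078 0 0 0;1 -0.0017 -0.0012 0.08 0 0 0;1 -0.0017 -0.0012 0.081 0 0 0;1 -0.0017 -0.0012 0.081 0 0 0;1 -0.0017 -0.0012 0.081 0 0 0"

```text
time_s: 27.85
eef_pos: [0.519, -0.0309, 0.0112]
eef_rot: [0.001, 0.015, 1.0, -0.0]
wrist_force: [-0.8, -0.0, -0.6]
opening: 0.192
grasp_force: 59.9
```

```bash
python3 -c "
from h import *
for i in range(2):
  o=ctrl.get_obs(); print(o['eef_pos'].round(4),o['wrist_force'].round(1)); c=cam('wrist')"
```

```text
[ 0.519  -0.0309  0.0112] [-0.8 -0.  -0.6]
[ 0.5189 -0.0309  0.0112] [ 0.5 -0.5 -0.2]
```

Biscuit is about 2 mm above the stripe. I'll lower it and release.

>>> servo_tool:
  series: "1 0.0008 -0.0003 0.001 0 0 0;1 0.0008 -0.0003 0.002 0 0 0;1 0.0008 -0.0003 0.002 0 0 0;1 0.0008 -0.0003 0.002 0 0 0"

```text
time_s: 28.28
eef_pos: [0.5177, -0.0311, 0.0087]
eef_rot: [0.0, 0.015, 1.0, -0.0]
wrist_force: [-0.9, 0.9, 3.9]
opening: 0.192
grasp_force: 60.3
```

>>> servo_tool:
  series: "0.4 0 0 0 0 0 0;0.3 0 0 0 0 0 0;0.3 0 0 0 0 0 0;0.3 0 0 -0.02 0 0 0;0.3 0 0 -0.05 0 0 0;0.3 0 0 -0.08 0 0 0;0.3 0 0 -0.11 0 0 0;0.3 0 0 -0.12 0 0 0;0.3 0 0 -0.12 0 0 0;0.3 0 0 -0.12 0 0 0"

```text
time_s: 29.12
eef_pos: [0.5175, -0.031, 0.1283]
eef_rot: [0.0, 0.015, 1.0, -0.0]
wrist_force: [0.1, -0.5, -1.1]
opening: 0.346
grasp_force: 0.0
```

```bash
python3 pw.py
```

```text
tcp [ 0.5175 -0.031   0.1283] th 1.68 t 29.1167 op 0.3461070994885482 0.0
stripe (array([476.3, -92.3]), array([19.2,  3.6]), 88.33435821533203) 106
bisc (array([516.5, -91.6]), array([78.9, 19.8]), -1.6995849609375) 0.02985637785399131 1906
bisc (array([516.9, -30.8]), array([79.6, 17.5]), -1.4280776977539062) 0.02994595948970416 1761
```

>>> servo_tool:
  series: "0.3 0.002 -0.02 0 0 0 0;0.3 0.005 -0.05 0 0 0 0;0.3 0.008 -0.085 0 0 0 0;0.3 0.011 -0.12 0 0 0 0;0.3 0.015 -0.16 0 0 0 0;0.3 0.019 -0.2 0 0 0 0;0.3 0.022 -0.24 0 0 0 -0.5;0.3 0.026 -0.28 0.01 0 0 -1;0.3 0.029 -0.315 0.02 0 0 -1.5;0.3 0.0317 -0.338 0.03 0 0 -1.5;0.3 0.0317 -0.3429 0.03 0 0 -1.5;0.3 0.0317 -0.3429 0.03 0 0 -1.5"

```text
time_s: 30.17
eef_pos: [0.4738, -0.373, 0.0952]
eef_rot: [-0.002, 0.003, 1.0, 0.002]
wrist_force: [0.6, -0.0, -0.2]
opening: 0.352
grasp_force: 0.0
```

>>> servo_tool:
  series: "0.3 0 0 0 0 0 0;0.3 0 0 0 0 0 0;0.3 0 0 0 0 0 0"

```text
time_s: 30.42
eef_pos: [0.4762, -0.3714, 0.0985]
eef_rot: [-0.0, 0.001, 1.0, 0.0]
wrist_force: [0.1, 0.6, -0.5]
opening: 0.351
grasp_force: 0.0
```

```bash
python3 bw.py|grep -v '\[8'
```

```text
tcp [ 0.4762 -0.3714  0.0985] th 0.08 t 30.4167 op 0.35130181655362713
bisc (array([ 480. , -257.9]), array([114.8, 102.4]), 89.9017562866211) 2640 0.025 [ 86.  73. 116.]
bisc (array([ 480.5, -442. ]), array([102.7,  30. ]), 0.5231106281280518) 1038 0.0248 [ 87.  74. 122.]
bisc (array([ 527.7, -370.9]), array([47.1,  8.5]), 89.90204620361328) 469 0.0249 [ 85.  69. 139.]
bisc (array([ 421.1, -427.2]), array([63.5,  0. ]), 89.93262481689453) 85 0.0248 [ 85.  71. 111.]
```

```bash
python3 bw.py|grep '\[ 1[89]\|\[ 20'
```

>>> servo_tool:
  series: "0.3 0 -0.0015 0.02 0 0 0;0.3 0 -0.0015 0.045 0 0 0;0.3 0 -0.0015 0.065 0 0 0;0.3 0 -0.0015 0.08 0 0 0;0.3 0 -0.0015 0.09 0 0 0;0.3 0 -0.0015 0.095 0 0 0;0.3 0 -0.0015 0.098 0 0 0;0.3 0 -0.0015 0.098 0 0 0;0.5 0 -0.0015 0.098 0 0 0;0.8 0 -0.0015 0.098 0 0 0;1 0 -0.0015 0.098 0 0 0;1 0 -0.0015 0.098 0 0 0"

```text
time_s: 31.52
eef_pos: [0.4765, -0.3752, 0.0018]
eef_rot: [0.001, 0.002, 1.0, -0.001]
wrist_force: [0.2, 0.5, 5.5]
opening: 0.194
grasp_force: 61.1
```

>>> servo_tool:
  series: "1 0 0 0 0 0 0;1 0 0 0 0 0 0;1 0 0 0 0 0 0;1 0 0 0 0 0 0"

```text
time_s: 31.85
eef_pos: [0.4765, -0.3752, 0.0018]
eef_rot: [0.001, 0.002, 1.0, -0.001]
wrist_force: [-0.5, 1.7, 6.0]
opening: 0.191
grasp_force: 61.1
```

>>> servo_tool:
  series: "1 0 0 -0.02 0 0 0;1 0 0 -0.05 0 0 0;1 0 0 -0.08 0 0 0;1 0 0 -0.12 0 0 0;1 0 0 -0.14 0 0 0;1 0 0 -0.14 0 0 0"

```text
time_s: 32.35
eef_pos: [0.4783, -0.3772, 0.147]
eef_rot: [0.003, 0.001, 1.0, -0.004]
wrist_force: [0.8, -0.5, 0.2]
opening: 0.192
grasp_force: 60.3
```

>>> servo_tool:
  series: "1 -0.001 0.02 0 0 0 0;1 -0.002 0.05 0 0 0 7;1 -0.003 0.085 0 0 0 14;1 -0.004 0.12 0 0 0 21;1 -0.005 0.155 0 0 0 28;1 -0.006 0.19 0 0 0 35;1 -0.0065 0.225 0 0 0 40;1 -0.007 0.26 0 0 0 45;1 -0.0075 0.29 0 0 0 45;1 -0.0075 0.31 0 0 0 45;1 -0.0075 0.314 0 0 0 45;1 -0.0075 0.314 0 0 0 45"

```text
time_s: 33.35
eef_pos: [0.4837, -0.0592, 0.1398]
eef_rot: [-0.001, 0.383, 0.924, -0.0]
wrist_force: [0.3, -0.9, -0.7]
opening: 0.193
grasp_force: 60.3
```

>>> servo_tool:
  series: "1 0 0 0.01 0 0 7;1 0 0 0.02 0 0 14;1 0 0 0.03 0 0 21;1 0 0 0.03 0 0 28;1 0 0 0.03 0 0 35;1 0 0 0.03 0 0 42;1 0 0 0.03 0 0 46.4;1 0 0 0.03 0 0 46.4;1 0 0 0.03 0 0 46.4;1 0 0 0.03 0 0 46.4;1 0 0 0.03 0 0 46.4"

```text
time_s: 34.27
eef_pos: [0.4843, -0.0609, 0.1104]
eef_rot: [-0.0, 0.716, 0.698, -0.0]
wrist_force: [-1.2, 0.6, 0.0]
opening: 0.19
grasp_force: 60.3
```

```bash
python3 pw.py
```

```text
tcp [ 0.4843 -0.0609  0.1104] th 91.52 t 34.2667 op 0.1903506053899948 60.31352877616882
bisc (array([489.1, -45.1]), array([91.6, 43.5]), 66.0473403930664) 0.13192176323933413 6036
bisc (array([527.4, -90.7]), array([58.2, 20.1]), -1.5139617919921875) 0.02969378768662223 1238
```

>>> servo_tool:
  series: "1 -0.0012 0.001 0.02 0 0 0;1 -0.0012 0.001 0.04 0 0 0;1 -0.0012 0.001 0.055 0 0 0;1 -0.0012 0.001 0.067 0 0 0;1 -0.0012 0.001 0.075 0 0 0;1 -0.0012 0.001 0.079 0 0 0;1 -0.0012 0.001 0.081 0 0 0;1 -0.0012 0.001 0.081 0 0 0;1 -0.0012 0.001 0.081 0 0 0;1 -0.0012 0.001 0.081 0 0 0"

```text
time_s: 35.15
eef_pos: [0.4859, -0.0619, 0.0302]
eef_rot: [0.001, 0.717, 0.697, 0.0]
wrist_force: [0.3, -0.1, -1.2]
opening: 0.194
grasp_force: 60.3
```

>>> servo_tool:
  series: "1 0 -0.0004 0.002 0 0 0;1 0 -0.0004 0.0035 0 0 0;1 0 -0.0004 0.0045 0 0 0;1 0 -0.0004 0.0045 0 0 0;1 0 -0.0004 0.0045 0 0 0"

```text
time_s: 35.57
eef_pos: [0.4851, -0.0617, 0.0258]
eef_rot: [0.0, 0.717, 0.697, 0.0]
wrist_force: [-3.3, 1.2, 8.5]
opening: 0.197
grasp_force: 61.4
```

>>> servo_tool:
  series: "0.5 0 0 0 0 0 0;0.4 0 0 0 0 0 0;0.3 0 0 0 0 0 0;0.3 0 0 0 0 0 0;0.3 0 0 -0.02 0 0 0;0.3 0 0 -0.05 0 0 0;0.3 0 0 -0.08 0 0 0;0.3 0 0 -0.11 0 0 0;0.3 0 0 -0.15 0 0 0;0.3 0 0 -0.16 0 0 0;0.3 0 0 -0.16 0 0 0"

```text
time_s: 36.48
eef_pos: [0.4874, -0.0626, 0.1891]
eef_rot: [0.004, 0.717, 0.697, 0.002]
wrist_force: [-0.1, -0.3, 0.1]
opening: 0.353
grasp_force: 0.0
```

```bash
python3 pw.py p2.png; python3 kp.py
```

```text
tcp [ 0.4874 -0.0626  0.1891] th 91.58 t 36.4833 op 0.35271565461100773 0.0
bisc (array([513.7, -61.7]), array([82.7, 75.8]), 87.85296630859375) 0.04693000626331545 2323
bisc (array([527.6, -91.7]), array([57.9, 18.6]), -1.7119979858398438) 0.029817467558205246 871
scene handle (array([500.3, 163.4]), array([104.8,  16.9]), 6.7194318771362305) 241
  body bbox [0.416 0.085 0.03 ] [0.599 0.242 0.064] 2187
side handle (array([497.1, 168.1]), array([107.5,  18.3]), 6.759580135345459) 414
  body bbox [0.417 0.088 0.03 ] [0.596 0.247 0.064] 2985
```

View pics/p2.png

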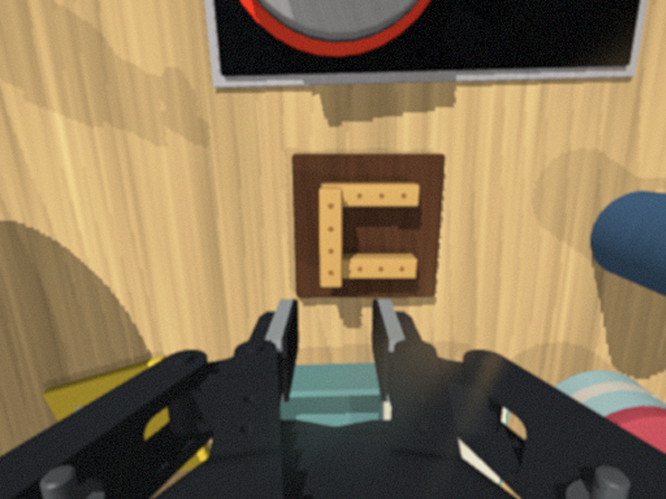

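>>> servo_tool:
  series: "0.3 0.02 0 -0.02 0 0 -7;-1 0.05 0 -0.04 0 0 -14;-1 0.085 0 -0.06 0 0 -21;-1 0.12 0.001 -0.06 0 0 -28;-1 0.155 0.002 -0.06 0 0 -35;-1 0.185 0.002 -0.06 0 0 -42;-1 0.21 0.002 -0.06 0 0 -48;-1 0.226 0.002 -0.06 0 0 -48;-1 0.2292 0.002 -0.06 0 0 -48;-1 0.2292 0.002 -0.06 0 0 -48;-1 0.2292 0.002 -0.06 0 0 -48"

```text
time_s: 37.55
eef_pos: [0.4925, 0.1669, 0.2434]
eef_rot: [-0.001, 0.371, 0.929, -0.001]
wrist_force: [-0.3, -0.8, 0.4]
opening: 1.001
grasp_force: 0.0
```

>>> servo_tool:
  series: "-1 0 0 0 0 0 -7;-1 0 0 0 0 0 -14;-1 0 0 0 0 0 -21;-1 0 0 0 0 0 -28;-1 0 0 0 0 0 -35;-1 0 0 0 0 0 -42;-1 0 0 0 0 0 -48;-1 0 0 0 0 0 -50.5;-1 0 0 0 0 0 -50.5;-1 0 0 0 0 0 -50.5;-1 0 0 0 0 0 -50.5"

```text
time_s: 38.47
eef_pos: [0.4932, 0.1667, 0.2447]
eef_rot: [-0.0, -0.059, 0.998, -0.0]
wrist_force: [0.2, 0.6, 0.3]
opening: 0.996
grasp_force: 0.0
```

```bash
python3 kw.py|cut -c1-140; python3 - <<'E'
from m import *
c=cam("scene"); W=cloud(c); m=(W[...,2]>.041)&(W[...,2]<.055)&(W[...,0]>.43)&(W[...,0]<.6)&(W[...,1]>-.15)&(W[...,1]<.02); print("L2",rect(W[big(m)[0]]))
E
```

```text
tcp [0.49319933 0.16668165 0.24474099] th -6.756480857117875 t 38.4667 [0.19308571 0.60606102 0.26090538]
handle (array([490.9, 228. ]), array([109.,  18.]), 7.841931343078613) 1731 0.10159314027369115 (array([491.3, 229.2]), array([109.7,  18.5]
body ((556.296875, 166.61936950683594), 355.7483825683594)
red ((494.35833740234375, 165.63267517089844), 89.33024597167969) 4622
wh ((562.4121704101562, 272.0564880371094), 272.34912109375) 3446
wh ((637.1102905273438, 274.3415222167969), 88.22858428955078) 831
wh ((529.8285522460938, 496.28741455078125), 106.76701354980469) 514
L2 (array([483.6, -64.9]), array([79. , 19.9]), 89.05570983886719)
```

The kettle was knocked about 62 mm toward +y and still stands upright. I'll slide it back to the heat ring centre and let go, then take it to the rest ring.

>>> servo_tool:
  series: "-1 -0.002 0.025 0.01 0 0 -1;-1 -0.004 0.05 0.03 0 0 -1;-1 -0.0052 0.0616 0.06 0 0 -1;-1 -0.0052 0.0616 0.095 0 0 -1;-1 -0.0052 0.0616 0.125 0 0 -1;-1 -0.0052 0.0616 0.15 0 0 -1;-1 -0.0052 0.0616 0.167 0 0 -1;-1 -0.0052 0.0616 0.176 0 0 -1;-1 -0.0052 0.0616 0.179 0 0 -1;-1 -0.0052 0.0616 0.179 0 0 -1;-1 -0.0052 0.0616 0.179 0 0 -1;-1 -0.0052 0.0616 0.179 0 0 -1"

```text
time_s: 39.57
eef_pos: [0.4922, 0.2295, 0.0675]
eef_rot: [0.001, -0.069, 0.998, 0.0]
wrist_force: [-1.6, 0.9, 0.2]
opening: 0.999
grasp_force: 0.0
```

>>> servo_tool:
  series: "0 0 0 0 0 0 0;0.4 0 0 0 0 0 0;0.6 0 0 0 0 0 0;0.8 0 0 0 0 0 0;1 0 0 0 0 0 0;1 0 0 0 0 0 0;1 0 0 0 0 0 0;1 0 0 0 0 0 0"

```text
time_s: 40.23
eef_pos: [0.491, 0.2291, 0.0662]
eef_rot: [0.0, -0.069, 0.998, -0.0]
wrist_force: [-0.8, -1.1, 3.4]
opening: 0.198
grasp_force: 59.7
```

>>> servo_tool:
  series: "1 0.0003 -0.003 0.0005 0 0 0;1 0.0008 -0.009 0.0005 0 0 0;1 0.0015 -0.018 0.001 0 0 0;1 0.0024 -0.028 0.001 0 0 0;1 0.0032 -0.038 0.001 0 0 0;1 0.0039 -0.047 0.001 0 0 0;1 0.0046 -0.055 0.001 0 0 0;1 0.005 -0.06 0.001 0 0 0;1 0.0053 -0.0631 0.001 0 0 0;1 0.0053 -0.0631 0.001 0 0 0;1 0.0053 -0.0631 0.001 0 0 0"

```text
time_s: 41.15
eef_pos: [0.4957, 0.1664, 0.0662]
eef_rot: [0.001, -0.069, 0.998, 0.001]
wrist_force: [0.5, 1.4, 7.0]
opening: 0.201
grasp_force: 60.3
```

>>> servo_tool:
  series: "0.4 0 0 0 0 0 0;-1 0 0 0 0 0 0;-1 0 0 0 0 0 0;-1 0 0 0 0 0 0;-1 0 0 0 0 0 0;-1 0 0 -0.03 0 0 0;-1 0 0 -0.07 0 0 0;-1 0 0 -0.11 0 0 0;-1 0 0 -0.15 0 0 0;-1 0 0 -0.18 0 0 0;-1 0 0 -0.18 0 0 0;-1 0 0 -0.18 0 0 0"

```text
time_s: 42.15
eef_pos: [0.4956, 0.1661, 0.2472]
eef_rot: [0.002, -0.069, 0.998, 0.0]
wrist_force: [-1.2, -0.7, -0.9]
opening: 0.996
grasp_force: 0.0
```

```bash
python3 kw.py|cut -c1-140
```

```text
tcp [0.49559986 0.16611218 0.24715547] th -7.92035667806298 t 42.15 [-1.18870277 -0.68113127 -0.86223022]
handle (array([494.8, 167.3]), array([107.5,  16.9]), 7.552562713623047) 1630 0.10163824032561272 (array([495.4, 167.4]), array([108.6,  17.
body ((554.8140869140625, 167.557861328125), 356.41094970703125)
red ((493.6199035644531, 166.06605529785156), 88.80685424804688) 1212
wh ((427.6918640136719, 272.9456481933594), 216.57217407226562) 2370
wh ((600.4473876953125, 272.1372375488281), 79.35862731933594) 693
wh ((661.7915649414062, 155.06021118164062), 118.99540710449219) 690
```

>>> servo_tool:
  series: "-1 0 0.001 0.03 0 0 0;-1 0 0.001 0.065 0 0 0;-1 0 0.001 0.1 0 0 0;-1 0 0.001 0.13 0 0 0;-1 0 0.001 0.155 0 0 0;-1 0 0.001 0.17 0 0 0;-1 0 0.001 0.178 0 0 0;-1 0 0.001 0.18 0 0 0;-1 0 0.001 0.18 0 0 0;-1 0 0.001 0.18 0 0 0;-1 0 0.001 0.18 0 0 0"

```text
time_s: 43.12
eef_pos: [0.4952, 0.1671, 0.0662]
eef_rot: [0.001, -0.069, 0.998, 0.0]
wrist_force: [1.5, -0.1, 0.3]
opening: 1.003
grasp_force: 0.0
```

>>> servo_tool:
  series: "0 0 0 0 0 0 0;0.4 0 0 0 0 0 0;0.6 0 0 0 0 0 0;0.8 0 0 0 0 0 0;1 0 0 0 0 0 0;1 0 0 0 0 0 0;1 0 0 0 0 0 0;1 0 0 0 0 0 0;1 0 0 0.0005 0 0 0;1 0 0 0.001 0 0 0"

```text
time_s: 43.95
eef_pos: [0.4944, 0.1669, 0.0652]
eef_rot: [-0.0, -0.069, 0.998, -0.0]
wrist_force: [-7.1, -2.4, 19.2]
opening: 0.199
grasp_force: 61.6
```

>>> servo_tool:
  series: "1 -0.003 0.0017 -0.0005 0 0 0;1 -0.009 0.005 -0.0005 0 0 0;1 -0.017 0.01 -0.0005 0 0 0;1 -0.026 0.015 -0.0005 0 0 0;1 -0.036 0.0208 -0.0005 0 0 0;1 -0.046 0.0266 -0.0005 0 0 0;1 -0.055 0.0318 -0.0005 0 0 0;1 -0.063 0.0364 -0.0005 0 0 0;1 -0.07 0.0404 -0.0005 0 0 0;1 -0.075 0.0433 -0.0005 0 0 0;1 -0.078 0.0451 -0.0005 0 0 0;1 -0.078 0.0451 -0.0005 0 0 0"

```text
time_s: 44.95
eef_pos: [0.5656, 0.2223, 0.0653]
eef_rot: [-0.0, -0.069, 0.998, -0.0]
wrist_force: [-3.1, -2.3, 8.3]
opening: 0.202
grasp_force: 60.3
```

>>> servo_tool:
  series: "1 -0.003 0.0017 0 0 0 0;1 -0.009 0.005 0 0 0 0;1 -0.017 0.01 0 0 0 0;1 -0.026 0.015 0 0 0 0;1 -0.036 0.0208 0 0 0 0;1 -0.046 0.0266 0 0 0 0;1 -0.055 0.0318 0 0 0 0;1 -0.063 0.0364 0 0 0 0;1 -0.07 0.0404 0 0 0 0;1 -0.0737 0.0425 0 0 0 0;1 -0.075 0.0433 0 0 0 0;1 -0.075 0.0433 0 0 0 0"

```text
time_s: 45.95
eef_pos: [0.6337, 0.2753, 0.0653]
eef_rot: [-0.0, -0.069, 0.998, -0.0]
wrist_force: [-2.7, -2.8, 8.1]
opening: 0.201
grasp_force: 60.3
```

```bash
python3 -c "
from h import *
for i in range(2):
  o=ctrl.get_obs(); print(o['eef_pos'].round(4),o['wrist_force'].round(1),o['opening']); c=cam('side')"
```

```text
[0.6337 0.2753 0.0653] [-2.7 -2.8  8.1] 0.20069513821033272
[0.6337 0.2753 0.0653] [-3.4 -2.2  7.8] 0.19466639013468628
```

>>> servo_tool:
  series: "0.4 0 0 0 0 0 0;-1 0 0 0 0 0 0;-1 0 0 0 0 0 0;-1 0 0 0 0 0 0;-1 0 0 0 0 0 0;-1 0 0 -0.03 0 0 0;-1 0 0 -0.07 0 0 0;-1 0 0 -0.11 0 0 0;-1 0 0 -0.15 0 0 0;-1 0 0 -0.18 0 0 0;-1 0 0 -0.18 0 0 0;-1 0 0 -0.18 0 0 0"

```text
time_s: 47.05
eef_pos: [0.635, 0.2761, 0.2478]
eef_rot: [0.003, -0.069, 0.998, 0.001]
wrist_force: [0.4, -0.5, -1.2]
opening: 1.001
grasp_force: 0.0
```

```bash
python3 kw.py w9.png|cut -c1-140
```

```text
tcp [0.6349979  0.27605282 0.24782721] th -7.92488859763734 t 47.05 [ 0.39486061 -0.49023003 -1.16585135]
handle (array([634.6, 276.4]), array([107.7,  17. ]), 7.503032684326172) 1623 0.10157180957920897 (array([635. , 276.4]), array([108.4,  17.
body ((674.46826171875, 122.21784210205078), 237.89724731445312)
red ((494.66180419921875, 165.8206329345703), 89.18082427978516) 10268
wh ((599.7303466796875, 138.55398559570312), 155.74786376953125) 1398
wh ((569.2962646484375, 487.781982421875), 166.74053955078125) 1301
wh ((632.8748779296875, 275.7403259277344), 87.48909759521484) 1020
```

View pics/w9.png

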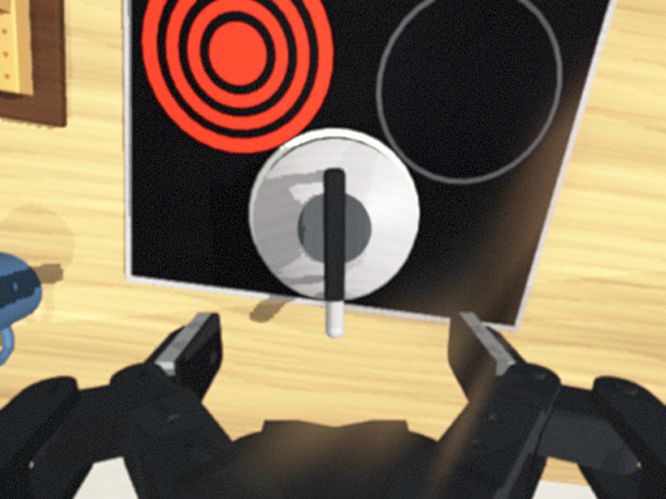

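>>> servo_tool:
  series: "-1 0.004 -0.02 0 0 0 6;-1 0.012 -0.055 0 0 0 12;-1 0.02 -0.09 0 0 0 18;-1 0.028 -0.125 0 0 0 24;-1 0.036 -0.16 0 0 0 30;-1 0.044 -0.195 0 0 0 36;-1 0.052 -0.23 0 0 0 42;-1 0.06 -0.265 0 0 0 49;-1 0.0675 -0.297 0 0 0 49;-1 0.0675 -0.297 0 0 0 49;-1 0.0675 -0.297 0 0 0 49"

```text
time_s: 48.02
eef_pos: [0.6064, -0.0295, 0.242]
eef_rot: [-0.002, 0.352, 0.936, -0.0]
wrist_force: [0.1, 0.7, -0.3]
opening: 0.999
grasp_force: 0.0
```

>>> servo_tool:
  series: "-1 -0.012 -0.016 0 0 0 6;-1 -0.032 -0.044 0 0 0 12;-1 -0.053 -0.072 0 0 0 18;-1 -0.074 -0.1 0 0 0 24;-1 -0.095 -0.13 0 0 0 30;-1 -0.116 -0.16 0 0 0 36;-1 -0.137 -0.19 0 0 0 42;-1 -0.158 -0.218 0 0 0 49;-1 -0.1795 -0.2462 0 0 0 49;-1 -0.1795 -0.2462 0 0 0 49;-1 -0.1795 -0.2462 0 0 0 49;-1 -0.1795 -0.2462 0 0 0 49"

```text
time_s: 49.02
eef_pos: [0.5813, -0.3296, 0.2429]
eef_rot: [-0.001, 0.707, 0.707, 0.0]
wrist_force: [1.4, 0.5, -0.2]
opening: 0.999
grasp_force: 0.0
```

```bash
python3 lw.py
```

```text
tcp [ 0.58127551 -0.32960389  0.242906  ] th 90.00465090471091 t 49.0167
lid (array([ 583.5, -330.7]), array([254.4, 112.8]), -89.89044632017612)
grip (array([ 582.4, -329.5]), array([68.5, 14.7]), -89.97696254588664) 0.07921554854036572 848
teal (array([ 531.7, -330.5]), array([256.2, 221. ]), -89.84661512076855)
```

Now I'll grip the lid bar and slide it home along -x.

>>> servo_tool:
  series: "-1 0 0.001 0.03 0 0 0;-1 0 0.001 0.065 0 0 0;-1 0 0.001 0.1 0 0 0;-1 0 0.001 0.135 0 0 0;-1 0 0.001 0.16 0 0 0;-1 0 0.001 0.18 0 0 0;-1 0 0.001 0.19 0 0 0;-1 0 0.001 0.194 0 0 0;-1 0 0.001 0.194 0 0 0;-1 0 0.001 0.194 0 0 0;-1 0 0.001 0.194 0 0 0"

```text
time_s: 49.98
eef_pos: [0.5834, -0.332, 0.0526]
eef_rot: [0.002, 0.707, 0.707, 0.0]
wrist_force: [0.3, -0.3, 0.4]
opening: 0.997
grasp_force: 0.0
```

>>> servo_tool:
  series: "0 0 0 0 0 0 0;0.4 0 0 0 0 0 0;0.7 0 0 0 0 0 0;1 0 0 0 0 0 0;1 0 0 0 0 0 0;1 0 0 0 0 0 0;1 0 0 0 0 0 0;1 0 0 0 0 0 0"

```text
time_s: 50.65
eef_pos: [0.5823, -0.3315, 0.0508]
eef_rot: [0.0, 0.708, 0.707, 0.0]
wrist_force: [-0.3, 0.1, 2.8]
opening: 0.173
grasp_force: 60.2
```

>>> servo_tool:
  series: "1 0 -0.004 0 0 0 0;1 0 -0.012 0 0 0 0;1 0 -0.022 0 0 0 0;1 0 -0.034 0 0 0 0;1 0 -0.046 0 0 0 0;1 0 -0.058 0 0 0 0;1 0 -0.07 0 0 0 0;1 0 -0.082 0 0 0 0;1 0 -0.092 0 0 0 0;1 0 -0.1 0 0 0 0;1 0 -0.104 0 0 0 0;1 0 -0.107 0 0 0 0"

```text
time_s: 51.65
eef_pos: [0.4776, -0.3317, 0.0508]
eef_rot: [0.003, 0.708, 0.706, 0.002]
wrist_force: [25.8, -0.6, -14.3]
opening: 0.17
grasp_force: 58.6
```

>>> servo_tool:
  series: "1 0 0 0 0 0 0;1 0 0 0 0 0 0;1 0 0 0 0 0 0"

```text
time_s: 51.9
eef_pos: [0.4777, -0.3316, 0.0508]
eef_rot: [0.003, 0.708, 0.706, 0.001]
wrist_force: [12.2, -1.0, -5.5]
opening: 0.176
grasp_force: 59.9
```

>>> servo_tool:
  series: "0.4 0 0 0 0 0 0;-1 0 0 0 0 0 0;-1 0 0 0 0 0 0;-1 0 0 0 0 0 0;-1 0 0 0 0 0 0;-1 0 0 -0.03 0 0 0;-1 0 0 -0.07 0 0 0;-1 0 0 -0.11 0 0 0;-1 0 0 -0.15 0 0 0;-1 0 0 -0.18 0 0 0;-1 0 0 -0.18 0 0 0;-1 0 0 -0.18 0 0 0"

```text
time_s: 52.9
eef_pos: [0.476, -0.3323, 0.2332]
eef_rot: [0.003, 0.708, 0.707, -0.0]
wrist_force: [0.1, 1.2, -0.4]
opening: 0.999
grasp_force: 0.0
```

```bash
python3 lw.py; python3 kp.py; python3 -c "
from m import *
c=cam('scene'); save(c,'end.png',k=1.5)"
```

```text
tcp [ 0.47599127 -0.33227319  0.23318814] th 90.08925026365314 t 52.9
lid (array([ 477. , -330.8]), array([255.1, 109.9]), -89.79600019752979)
grip (array([ 477.3, -329.6]), array([69.6, 15. ]), 89.65106201171875) 0.07927015241089574 907
teal (array([ 587.6, -319. ]), array([232.9, 107.7]), 89.6900405883789)
scene handle (array([635.9, 271.6]), array([109.7,  16.7]), 5.8436760902404785) 328
  body bbox [0.555 0.194 0.03 ] [0.737 0.352 0.064] 2529
side handle (array([635.2, 277.4]), array([110.6,  18.4]), 7.648021221160889) 475
  body bbox [0.556 0.198 0.03 ] [0.731 0.357 0.064] 3520
```

View pics/end.png

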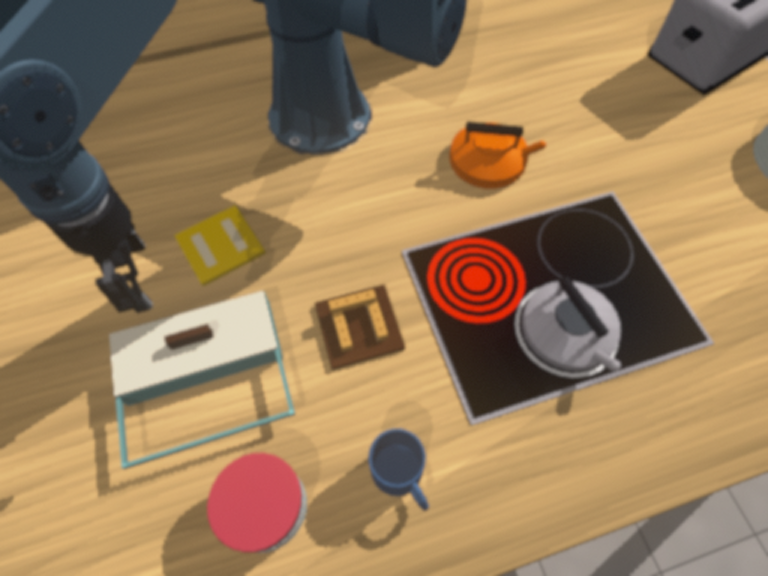

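The final picture shows the lid home (grip bar at native pixel (126,224)), the tower on the dark board (240,213), and the kettle centred on the white ring (379,218). The mug and tin have not moved.

```bash
python3 -c "
from bench import ctrl
print(ctrl.hand_in())"
```

```text
the job is handed in; nothing more can be done
None
```

The job is handed in, with no verdict returned: the kettle went to the heat ring and then, once the tower stood, to the rest ring, ending about 1 mm off centre; it was knocked about 62 mm off the heat ring late in the job, so I slid it back there before the last slide. All three biscuits are stacked on the board, the lid is fully home, and the mug and tin look unmoved.

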